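Bedside reading light on a pile of pine offcuts

TASK

Set up a reading light by the bed: stack all the loose pine offcuts one on top of another over the middle of the cork mat, each the same side up as it lies now and the tapered ones turned against each other so that the pile stays level, and stand the grooved cradle block on top. Lift the grey cover off the torch's charging dock and set it upright right inside the dark wooden tray, then, once the cradle block stands level on the finished pile, lay the torch in its groove so that it rests there by itself with its middle over the block. Leave the other things where they are; three or four offcuts are lying about.

Things in the scene. Friction and masses are not known exactly. Their poses are not given: they have to be found in the camera images.
- mat_top (a point): Fixed cork mat 150 x 100 x 4 mm on the white board; this point is the middle of its top face. x along its length, z up.
- offA_c (a point): Stepped pine offcut (may be absent), 130 long (own x) x 52 wide (y) x 38 mm high; the point lies half-way up (19 mm over the underside), at the middle of the length. Flat underside over the whole length; it is 22 mm thick throughout and 38 mm thick only from x = -65 to +15 mm, so its flat high top lies there. Centre of mass near x = -8 mm. 110 g. z up as it lies.
- offB_c (a point): Overhanging pine offcut (may be absent), 120 long (own x) x 52 wide (y) x 36 mm high; the point lies half-way up (18 mm over the underside), at the middle of the length. The flat top covers the whole length, but below 16 mm height there is wood only from x = -25 to +55 mm (the foot). Centre of mass near x = +5 mm. 100 g. z up as it lies.
- offC_c (a point): Tapered pine offcut (may be absent), 110 long (own x) x 50 mm wide (y), thickness falling evenly from 40 mm at its -x end to 33 mm at its +x end (top slopes 0.064 rad, 36.5 mm at the middle); flat underside. The point lies 18 mm over the underside at the middle. Centre of mass near the middle. 100 g. z up as it lies.
- offD_c (a point): Short tapered pine offcut with a round branch stub (may be absent), body 88 long (own x) x 58 mm wide (y), thickness falling evenly from 36 mm at its -x end to 30 mm at its +x end (33 mm at the middle, slope 0.064 rad); the stub, 20 mm across, sticks out 24 mm from the thin +x end. Flat underside. The point lies 16.5 mm over the underside at the middle of the body. Centre of mass near the middle. 90 g. z up as it lies.
- cradle_c (a point): Pine cradle block, always present: base 96 long (own x) x 56 wide (y) x 28 mm high, carrying at x = -36 and +36 mm two V-notched saddles, each 16 mm thick, 54 mm wide, up to 53 mm over the underside, which form a groove along x; between them is a free gap of 56 mm for fingers above the base. The point lies 28 mm over the underside (level with the base's top), at the middle. A torch seated in the groove has its axis 29 mm above this point, along x. 130 g. z up.
- torch_c (a point): Aluminium torch 160 mm long, lying; the point is on its axis at the middle of its length, own x along the axis to the lens. Round body 32 mm across from x = -80 to +48 mm, then a six-sided head 40 mm across the flats to x = +80 mm. 160 g, balanced near x = +10 mm. At the start it lies under the cover in the dock.
- dock_seat (a point): Fixed black charging dock: plate 204 (x) x 88 (y) x 6 mm with the same two saddles at x = -36 and +36 mm. The point is where the middle of the seated torch's axis lies, 35 mm over the board; x along the groove.
- cover_grip (a point): Loose grey cover, a box open below, 184 long (own x) x 74 wide (y) x 66 mm high, 4 mm walls, standing over the torch on the dock's plate (lift it 65 mm or more to clear the torch), with a wooden bar handle on top 70 long (x) x 16 wide (y) x 30 mm high. The point lies in the handle's middle, 84 mm over the cover's lower rim and 18 mm over its roof. 180 g.
- tray_floor (a point): Fixed dark wooden tray, outside 214 (x) x 104 (y) x 16 mm, inside 204 x 94 mm, floor 5 mm thick; the point is the middle of its inner floor, x along its length. Holds the cover lengthways, either way round.
- tub: Closed tub of petroleum jelly, 64 mm across, 45 mm high, a bystander; origin in the middle of its underside.
- keyring: Aluminium keyring with two flat keys lying on the board, about 80 x 50 x 4 mm, a bystander; origin in the ring's middle.
Mind the look-alikes: they are no part of the job. What is shaped like the part that bears cover_grip but red is not meant.

How it is judged:
By the outcome, as a careful person would: the job done as asked, in the order asked, and still so for the second after the job is handed in, with the robot touching nothing.
Of offA, offB, offC, offD only 3 to 4 are there at a start; the rules pass over those that are not, and their reading is None.
At some moment in a run one of cover may be knocked a few centimetres aside while the robot is not near it.
Once in a run the grip may slacken for a moment while it holds something.
It also fails if it takes over 210 s, if anything falls off the work surface, if the arm or the gripper's body presses on something with over 40 N, if the wrist force passes 120 N, or if a joint passes its speed limit or range.

ROBOT

A 6-joint arm with a two-finger parallel gripper is mounted at the origin on the work surface. World frame = base frame: x ahead of the robot, y to its left, z up, the work surface at z = 0. Lengths are in m, angles in rad, forces in N, time in s.
With the tool pointing down it reaches from about 0.3 to 0.75 m from the base axis. Payload 8.5 kg.
Tool frame: the origin (TCP) lies midway between the tips of the shut fingers; the grasp point (between the pads) lies 19 mm behind it (robot.grip_point_offset is the distance from the TCP to the grasp point, in m); z points along the fingers, y is the line along which they close (so a half turn about z gives the same grasp; the last joint's range is limited). The gripper opens to 88 mm and grips with 3 to 60 N. Pads are 18 mm wide; open, the fingers measure 123 mm over their backs; the gripper's body (75 mm by 187 mm) begins 45 mm behind the grasp point.
Start: joints at [1.105, 0.381, 1.297, -0, 1.464, -0.215], TCP at [0.136, 0.533, 0.239] pointing down, gripper open.
Joint ranges: [-3.11, 3.11], [-0.89, 2.33], [0.22, 2.48], [-1.42, 4.56], [0.17, 2.85], [-2.88, 2.88]. Speed limits (rad/s): [2.39, 2.39, 3.14, 3.14, 3.14, 3.14].

INTERFACE

Orientations are given as [roll, pitch, yaw] about the fixed x, y, z axes, in that order (R = Rz(yaw) Ry(pitch) Rx(roll)).
In Python, from rig import robot gives the robot as it stands.
- The arm moves only by the tool jog_arm, never from a script. Its arguments are lists of equal length, an entry for each row: "offset": the shift along the world's x, y, z each as a share of 5 cm, from -1 to 1, a list of three; "angular": the turn, a rotation vector about the world's x, y, z each as a share of 4 degrees, from -1 to 1, a list of three. In form: {"offset": [[tx, ty, tz], ...], "angular": [[ax, ay, az], ...]}. A call has 1 to 12 rows; each row shifts and turns the commanded pose from where the row before left it; what a row does not reach is not made up. A row lasts 1/8 s, in which the tool goes at most 62.5 mm and 10.7 degrees, less where a joint would pass 70% of its speed; a pose out of reach is approached as far as the arm can. A call with a number of a shift or a turn outside -1 to 1 is refused whole. A call with a gripper value outside its range is refused whole. "jaw" is the gripper's target within -1 to 1 (fully open at 1, half-way at 0, shut at -1), set as the call begins (left out, the last holds). The fingers move at their own pace and stop on an object; "grip_force" is the grip in N (left out, the last holds). Time passes only in rows, so rows that do not move let the fingers close. It gives the time, the measured TCP pose, the force, the opening and the grip force at its end, in the units of the state.
- robot.state(): the state, without advancing time (a new reading comes with each control period).
- robot.read_camera(name): name is "scene" or "top" or "wrist"; returns a dict with "frame" (400x640x3 uint8, red, green, blue), "intrinsics" (3x3 intrinsics, pixels), "camera_from_world" (4x4, takes a point from world to camera coordinates). Camera axes: x right, y down, z forward; pixel columns grow to the right and rows downward; lengths in m; the calibration is good to about 2 mm. A picture is of the moment at which its call begins. There is no depth.
- robot.hand_in(): hands the job in; it is judged then, once.
The state is a dict: "time": time; "joint_positions": joint angles; "qd": joint speeds; "joint_torque": joint torques, N m; "position": TCP position; "orientation": TCP orientation; "force": force on the tool from outside, world axes, zero at the start; "moment": the same for the moment, N m; "grip_width": finger opening in m; "gripper_force": force on a finger pad.
Only numpy, scipy, OpenCV 4.12 (cv2) and the standard library are available. Lean on these libraries where they do the work, as an engineer would, in place of code of your own. Each camera call takes 0.05 s, during which the arm holds its last target. There are 200 camera calls.

## Working session

There is one attempt and no reset: what is moved stays moved. The work goes in short steps, Python scripts to look and compute and a tool call to move; the robot and the scene stay as the last step left them, time stands still between calls to the robot, and variables do not carry over. Pictures are saved under pics/ and viewed, at most 14 in all, crops included, and the job is handed in when it is done.

Besides the shell and the picture viewer there is one more tool, called after "Emit:" as name(argument=value, ...) on one line, values as JSON. jog_arm: Moves the arm, as the interface text tells. Its arguments: {"type":"object","properties":{"offset":{"type":"array","items":{"type":"array","items":{"type":"number","minimum":-1,"maximum":1}}},"angular":{"type":"array","items":{"type":"array","items":{"type":"number","minimum":-1,"maximum":1}}},"jaw":{"type":"number"},"grip_force":{"type":"number"}},"required":["offset","angular"]}

```bash
mkdir -p pics; ls
python3 - <<'E'
from rig import robot
import cv2,json
for n in("top","scene"):
    d=robot.read_camera(n); cv2.imwrite(f"pics/{n}0.png",d["frame"][:,:,::-1]); print(n,d["intrinsics"],d["camera_from_world"])
print(robot.state(), robot.grip_point_offset)
E
```

```text
pics
top [[449.31350554   0.         316.81734078]
 [  0.         449.31350554 200.24178707]
 [  0.           0.           1.        ]] [[-0.00751533 -0.99973323 -0.02183992 -0.0739927 ]
 [-0.99857724  0.0086561  -0.05261716  0.44466719]
 [ 0.05279217  0.02141341 -0.99837591  1.34544902]
 [ 0.          0.          0.          1.        ]]
scene [[393.53214938   0.         320.03733426]
 [  0.         393.53214938 200.98464204]
 [  0.           0.           1.        ]] [[-0.10251227  0.99463395 -0.01394779  0.1340876 ]
 [ 0.51135427  0.04066541 -0.85840733 -0.14713486]
 [-0.85323388 -0.09512955 -0.51277902  1.4147306 ]
 [ 0.          0.          0.          1.        ]]
{'time': 0.1, 'joint_positions': array([ 1.10468175e+00,  3.81097662e-01,  1.29814876e+00, -1.66631189e-05,
        1.46359169e+00, -2.15264857e-01]), 'qd': array([-1.74807119e-04, -2.30461640e-03, -1.07010223e-03,  5.68243150e-05,
        1.80874106e-03, -6.10494389e-04]), 'joint_torque': array([ 3.90686968e-03, -4.38654542e+01, -2.24912167e+01,  7.14858714e-02,
        3.42288986e-02, -8.47798401e-05]), 'position': array([0.13639786, 0.53256112, 0.23822835]), 'orientation': array([-3.14037241e+00, -2.49853603e-04,  2.89074457e+00]), 'force': array([ 0.2905436 , -0.12973558, -0.03544025]), 'moment': array([ 0.0560998 ,  0.02745818, -0.02867566]), 'gripper_force': 0.0, 'grip_width': 0.08831821769141711} 0.0187
```

View pics/top0.png

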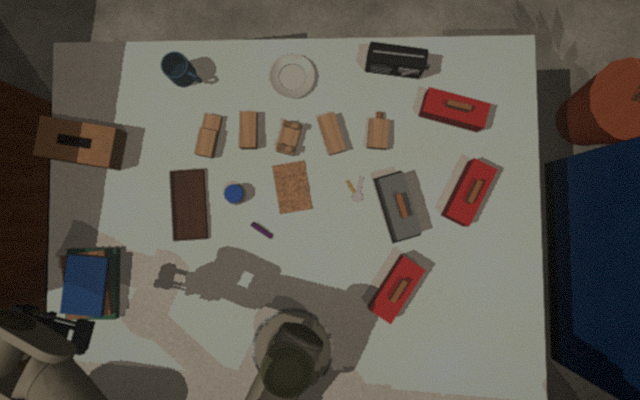

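View pics/scene0.png

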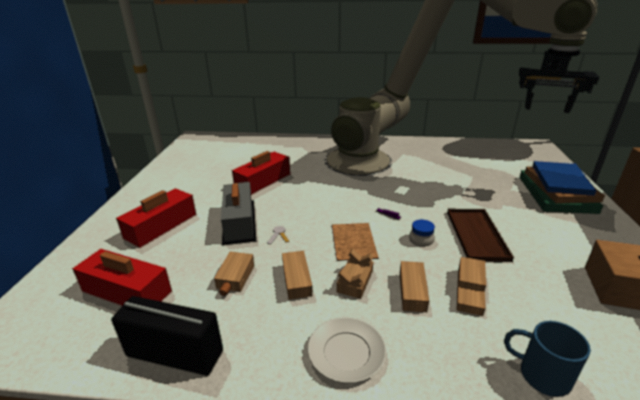

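The top view shows four offcuts at about (208,135), (248,130), (332,133) and (378,130), the last with a stub (D). The cradle is at (290,137), mat (293,187), tray (189,204) and grey cover (398,206). The red boxes at (470,190), (455,108) and (398,288) are look-alikes of the cover; only the one at (398,206) is grey. I'll enlarge to confirm.

Run:
```python
import cv2
a=cv2.imread("pics/top0.png")[95:255,165:430]; cv2.imwrite("pics/c1.png",cv2.convertScaleAbs(cv2.resize(a,None,fx=3,fy=3,interpolation=cv2.INTER_CUBIC),alpha=1.5))
a=cv2.imread("pics/scene0.png")[170:320,205:525]; cv2.imwrite("pics/c2.png",cv2.convertScaleAbs(cv2.resize(a,None,fx=2.5,fy=2.5,interpolation=cv2.INTER_CUBIC),alpha=1.3))
```

```text
(no output)
```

View pics/c1.png

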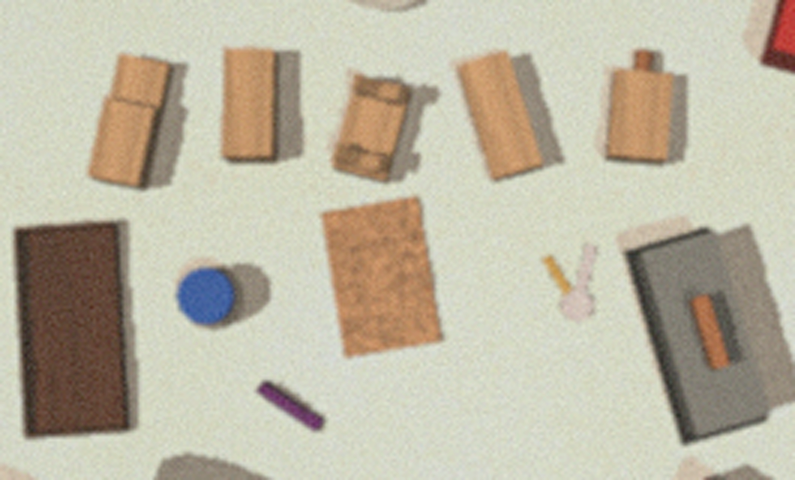

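View pics/c2.png

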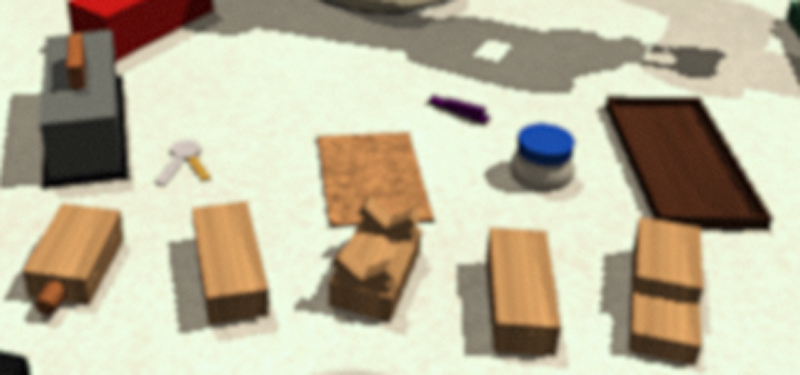

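Pieces identified: A is the stepped one at the crop's left and D the one with the stub. B and C are the two plain ones at crop (250,105) and (500,115), still undecided. The grey cover at crop (700,335) with the brown handle is the one meant.

```bash
cat > h.py <<'E'
import numpy as np, cv2
from rig import robot
def ray(d,u,v,z):
    K,T=d["intrinsics"],d["camera_from_world"]; R=T[:3,:3]; c=-R.T@T[:3,3]
    r=R.T@np.linalg.inv(K)@np.array([u,v,1.]); return c+r*(z-c[2])/r[2]
def proj(d,P):
    P=np.atleast_2d(P); q=d["camera_from_world"]@np.c_[P,np.ones(len(P))].T; q=d["intrinsics"]@q[:3]; return (q[:2]/q[2]).T
def snap(n,f,scale=1,alpha=1.5):
    d=robot.read_camera(n); cv2.imwrite("pics/"+f,cv2.convertScaleAbs(np.ascontiguousarray(d["frame"][:,:,::-1]),alpha=alpha)); np.savez("pics/"+f+".npz",**d); return d
def load(f): return dict(np.load("pics/"+f+".npz"))
def rect(P):
    P=np.array(P)[:,:2]; c=P.mean(0); d=(P[0]+P[1]-P[2]-P[3])/2; e=(P[1]+P[2]-P[0]-P[3])/2
    return c.round(4),"len",np.linalg.norm(d).round(4),"wid",np.linalg.norm(e).round(4),"yaw",np.arctan2(d[1],d[0]).round(3)
E
python3 - <<'E'
from h import *
d=snap("top","t1.png")
g={"A_low":([(120,55),(172,62),(145,187),(90,177)],.034),
"i2":([(224,48),(276,48),(276,161),(224,161)],.036),"i3":([(458,63),(507,52),(543,163),(494,181)],.036),
"D":([(607,68),(674,71),(667,162),(606,158)],.033),"mat":([(321,212),(418,198),(442,340),(346,356)],.004),
"tray":([(15,229),(125,221),(130,430),(27,437)],.016),"roof":([(628,252),(708,230),(770,415),(688,442)],.072),
"handle":([(693,295),(712,293),(732,365),(712,369)],.105),"cradle":([(355,75),(408,85),(388,182),(335,168)],.04)}
for k,(c,z) in g.items(): print(k,*rect([ray(d,165+x/3,95+y/3,z) for x,y in c]))
w=robot.read_camera("wrist"); T=w["camera_from_world"]; print(-T[:3,:3].T@T[:3,3],T[:3,:3],w["intrinsics"])
E
```

```text
A_low [0.6419 0.2448] len 0.1277 wid 0.0547 yaw -0.222
i2 [0.656  0.1256] len 0.114 wid 0.0521 yaw 0.001
i3 [ 0.6427 -0.1244] len 0.1205 wid 0.0508 yaw 0.292
D [ 0.6416 -0.2617] len 0.091 wid 0.0636 yaw -0.058
mat [ 0.4851 -0.0029] len 0.1477 wid 0.0991 yaw 0.165
tray [0.4339 0.3069] len 0.2107 wid 0.1082 yaw 0.048
roof [ 0.421  -0.3111] len 0.1881 wid 0.0808 yaw 0.297
handle [ 0.4233 -0.3188] len 0.0703 wid 0.0183 yaw 0.243
cradle [0.6305 0.0038] len 0.0971 wid 0.0542 yaw -0.211
[0.06649026 0.55132976 0.38379032] [[ 2.48694138e-01  9.68581949e-01 -4.83223165e-04]
 [ 9.30091512e-01 -2.38671989e-01  2.79222958e-01]
 [ 2.70334985e-01 -6.98905547e-02 -9.60226175e-01]] [[309.17081301   0.         319.86839935]
 [  0.         309.17081301 204.55246459]
 [  0.           0.           1.        ]]
```

Emit:
jog_arm(offset=[[0.7,-0.97,0.1],[0.7,-0.97,0.1],[0.7,-0.97,0.1],[0.7,-0.97,0.1],[0.7,-0.97,0.1],[0.7,-0.97,0.1],[0.7,-0.97,0.1],[0.7,-0.97,0.1],[0.7,-0.97,0.1],[0.7,-0.97,0.1],[0.4,-0.97,0.1],[0,0,0]], angular=[[0,0,0.33],[0,0,0.33],[0,0,0.33],[0,0,0.33],[0,0,0.33],[0,0,0.33],[0,0,0.33],[0,0,0.33],[0,0,0.33],[0,0,0.33],[0,0,0.33],[0,0,0]])

```text
time: 1.7
position: [0.5075, -0.0035, 0.2932]
orientation: [-3.141, -0.001, 3.14]
force: [-0.9, -0.0, -0.2]
grip_width: 0.0881
gripper_force: 0.0
```

Run:
```python
from h import *
d=snap("wrist","w1.png",alpha=1.6); snap("top","t2.png")
s=robot.state(); print(s["position"],s["orientation"],s["joint_positions"])
```

```text
[ 0.50626338 -0.00067562  0.29342574] [ 3.14114204e+00 -8.09796605e-04 -3.13991118e+00] [-2.35688533e-01  2.68132682e-01  1.30696605e+00  2.47557294e-04
  1.56738697e+00 -1.80816711e+00]
```

View pics/w1.png

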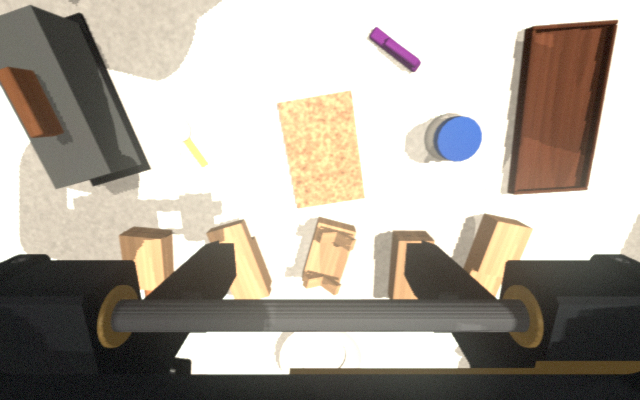

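The wrist view shows mat (320,150), tub (457,138), tray (562,110) and cover (70,100). The offcuts are at (148,255), (238,255), (412,262) and (498,240), with the cradle at (330,255). I'll zoom to tell B from C.

Run:
```python
from h import *
f=load("w1.png")["frame"][:,:,::-1]
a=cv2.resize(f[205:300,110:310],None,fx=4,fy=3,interpolation=cv2.INTER_CUBIC); b=cv2.resize(f[205:300,340:540],None,fx=4,fy=3,interpolation=cv2.INTER_CUBIC)
cv2.imwrite("pics/c3.png",np.vstack([a,b]))
```

```text
(no output)
```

View pics/c3.png

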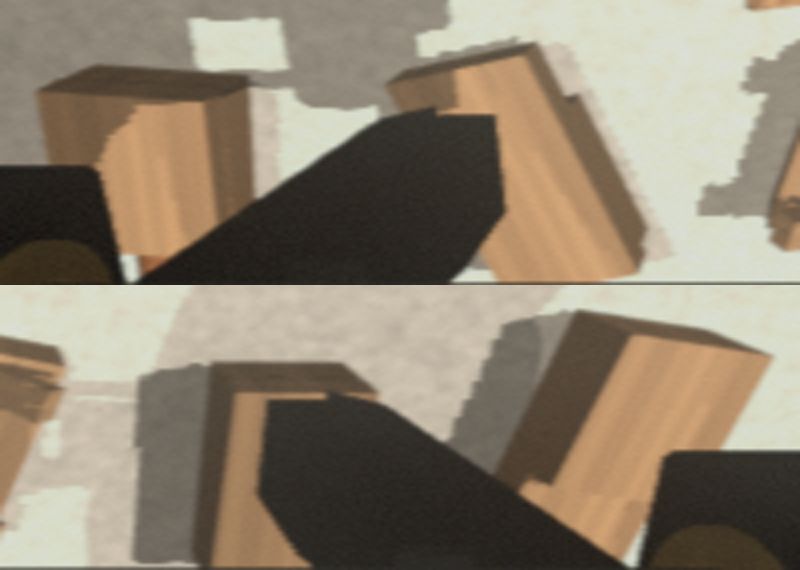

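Run:
```python
from h import *
from scipy.optimize import minimize_scalar
def hgt(d,b,t):
    p=ray(d,*b,0); r=minimize_scalar(lambda z:np.sum((proj(d,[p[0],p[1],z])[0]-t)**2),bounds=(0,.08),method="bounded"); return p.round(3),round(r.x,4),round(r.fun**.5,2)
d=load("w1.png"); W=lambda x,y,o=340,s=285:np.array([o+x/4,205+(y-s)/3])
print("C base",hgt(d,W(210,362),W(235,392)),hgt(d,W(346,362),W(378,390)))
print("A base",hgt(d,W(578,310),W(632,333)))
print("D base",hgt(d,W(97,66,110,0),W(38,90,110,0)),hgt(d,W(250,75,110,0),W(205,100,110,0)))
s=robot.read_camera("scene"); S=lambda x,y:np.array([205+x/2.5,170+y/2.5])
print("C far",hgt(s,S(497,354),S(496,327)),hgt(s,S(558,351),S(558,322)))
print("B far",hgt(s,S(212,321),S(207,297)),hgt(s,S(267,315),S(265,289)))
print("A far",hgt(s,S(633,358),S(633,341)),hgt(s,S(697,361),S(698,346)))
print("tray"); 
for x,y in[(605,98),(700,98),(768,226),(655,228)]: print(ray(s,*S(x,y),.016).round(4))
```

```text
C base (array([0.604, 0.107, 0.   ]), np.float64(0.0387), np.float64(0.02)) (array([0.604, 0.159, 0.   ]), np.float64(0.0353), np.float64(0.44))
A base (array([0.577, 0.243, 0.   ]), np.float64(0.0359), np.float64(0.36))
D base (array([ 0.598, -0.283,  0.   ]), np.float64(0.0349), np.float64(0.79)) (array([ 0.602, -0.226,  0.   ]), np.float64(0.0339), np.float64(0.37))
C far (array([0.715, 0.109, 0.   ]), np.float64(0.0293), np.float64(1.82)) (array([0.708, 0.158, 0.   ]), np.float64(0.0311), np.float64(2.03))
B far (array([ 0.7  , -0.127,  0.   ]), np.float64(0.0275), np.float64(1.3)) (array([ 0.688, -0.081,  0.   ]), np.float64(0.0295), np.float64(0.45))
A far (array([0.71 , 0.217, 0.   ]), np.float64(0.0179), np.float64(1.54)) (array([0.709, 0.267, 0.   ]), np.float64(0.0157), np.float64(1.24))
tray
[0.3389 0.2549 0.016 ]
[0.3306 0.359  0.016 ]
[0.5517 0.3647 0.016 ]
[0.5634 0.2617 0.016 ]
```

```bash
cat > fit.py <<'E'
from h import *
from scipy.optimize import minimize
def box(x0,x1,y,z0,z1,z1b=None):
    z1b=z1 if z1b is None else z1b
    return np.array([[x,s*y,z] for s in(-1,1) for x,z in((x0,z0),(x1,z0),(x0,z1),(x1,z1b))])
M={"A":[box(-.065,.065,.026,0,.022),box(-.065,.015,.026,0,.038)],"B":[box(-.06,.06,.026,.016,.036),box(-.025,.055,.026,0,.036)],
"C":[box(-.055,.055,.025,0,.040,.033)],"D":[box(-.044,.044,.029,0,.036,.030),box(.044,.068,.01,.005,.025)],
"cradle":[box(-.048,.048,.028,0,.028),box(-.044,-.028,.027,0,.050),box(.028,.044,.027,0,.050)],"mat":[box(-.075,.075,.05,0,.004)]}
def sil(d,m,p,s,zo=0,off=(0,0)):
    c,n=np.cos(p[2]),np.sin(p[2]); im=np.zeros((400*s,640*s),np.uint8)
    for b in m:
        w=np.c_[b[:,0]*c-b[:,1]*n+p[0],b[:,0]*n+b[:,1]*c+p[1],b[:,2]+zo]
        q=cv2.convexHull(((proj(d,w)+.5)*s*16-8).astype(np.int32)); cv2.fillConvexPoly(im,q,255,shift=4)
    return im
def fit(d,name,p,zo=0,lo=55):
    s=4; hsv=cv2.cvtColor(cv2.resize(cv2.GaussianBlur(d["frame"],(3,3),0),None,fx=s,fy=s,interpolation=cv2.INTER_CUBIC),cv2.COLOR_RGB2HSV)
    mk=((hsv[...,1]>lo)&(hsv[...,0]<25)).astype(np.uint8)*255
    roi=cv2.dilate(sil(d,M[name],p,s,zo),np.ones((61,61)))>0
    mk=mk*roi
    f=lambda q:np.count_nonzero(cv2.absdiff(sil(d,M[name],q,s,zo),mk))/s/s
    P=np.array(p,float); best=None
    sm=np.array([P]+[P+v for v in([.006,0,0],[0,.006,0],[0,0,.06])])
    for _ in range(2):
        r=minimize(f,sm[0],method="Nelder-Mead",options=dict(initial_simplex=sm,xatol=1e-4,fatol=.05)); sm=np.array([r.x]+[r.x-v/2 for v in([.006,0,0],[0,.006,0],[0,0,.06])])
    return r.x.round(4),round(r.fun,1),np.count_nonzero(mk)//s//s
E
python3 - <<'E'
from fit import *
d=load("t1.png")
for n,p in{"A":(.642,.245,-.22),"B":(.643,-.124,.29),"C":(.656,.1256,0),"D":(.642,-.262,-.06),"cradle":(.63,.004,-.21),"mat":(.485,-.003,.165)}.items(): print(n,*fit(d,n,p))
E
```

```text
Traceback (most recent call last):
  File "fit.py", line 24, in fit
    r=minimize(f,sm[0],method="Nelder-Mead",options=dict(initial_simplex=sm,xatol=1e-4,fatol=.05)); sm=np.array([r.x]+[r.x-v/2 for v in([.006,0,0],[0,.006,0],[0,0,.06])])
                                                                                                                           ~^~
TypeError: unsupported operand type(s) for /: 'list' and 'int'
```

```bash
sed -i 's/r.x-v\/2 for/r.x-np.array(v)\/2 for/' fit.py
python3 - <<'E'
from fit import *
d=load("t1.png")
for n,p in{"A":(.642,.245,-.22),"B":(.643,-.124,.29),"C":(.656,.1256,0),"D":(.642,-.262,-.06),"cradle":(.63,.004,-.21),"mat":(.485,-.003,.165)}.items(): print(n,*fit(d,n,p))
E
```

```text
A [ 0.6464  0.251  -0.2106] 20.4 864
B [ 0.6457 -0.1227  0.3001] 55.8 799
C [ 0.6608  0.129  -0.0103] 17.5 708
D [ 0.6452 -0.2644 -0.0741] 55.8 716
cradle [ 0.6359  0.0067 -0.2558] 99.6 749
mat [ 0.4865 -0.0012  0.1596] 26.4 1651
```

Emit:
jog_arm(offset=[[0.443,0.847,-0.577],[0.443,0.847,-0.577],[0.443,0.847,-0.577],[0.443,0.847,-0.577],[0.443,0.847,-0.577],[0.443,0.847,-0.577],[0,0,0],[0,0,0]], angular=[[0,0,-0.5],[0,0,-0.5],[0,0,-0.5],[0,0,-0.5],[0,0,-0.5],[0,0,-0.5],[0,0,0],[0,0,0]], jaw=1, grip_force=25)

```text
time: 2.85
position: [0.6387, 0.2541, 0.1213]
orientation: [-3.142, 0.0, 2.936]
force: [0.0, 0.2, -0.4]
grip_width: 0.0882
gripper_force: 0.0
```

Accurate. Descend and grip A.

Emit:
jog_arm(offset=[[0,0,-0.7],[0,0,-0.7],[0,0,-0.6],[0,-0.02,-0.26],[0,0,0]], angular=[[0,0,0],[0,0,0],[0,0,0],[0,0,0],[0,0,0]])

```text
time: 3.48
position: [0.6395, 0.2519, 0.0084]
orientation: [3.142, 0.0, 2.934]
force: [-0.0, 0.4, -0.1]
grip_width: 0.0883
gripper_force: 0.0
```

Emit:
jog_arm(offset=[[0,0,0],[0,0,0],[0,0,0],[0,0,0]], angular=[[0,0,0],[0,0,0],[0,0,0],[0,0,0]], jaw=-1, grip_force=30)

```text
time: 3.98
position: [0.6395, 0.2525, 0.0079]
orientation: [3.141, 0.0, 2.935]
force: [-0.6, 0.5, 1.8]
grip_width: 0.0514
gripper_force: 30.0
```

Run:
```python
from fit import *
s=robot.state(); print(s["position"],s["orientation"],s["grip_width"],s["gripper_force"])
```

```text
[0.6394686  0.25245502 0.00794943] [3.14141990e+00 3.60913883e-04 2.93484250e+00] 0.05142973144119521 29.99385142698884
```

Emit:
jog_arm(offset=[[0,0,0.6],[0,0,0.8],[0,0,0.8],[-0.493,-0.843,0],[-0.493,-0.843,0],[-0.493,-0.843,0],[-0.493,-0.843,0],[-0.493,-0.843,0],[-0.493,-0.843,0],[0,0,-0.7],[0,0,0],[0,0,0]], angular=[[0,0,0],[0,0,0],[0,0,0],[0,0,0.875],[0,0,0.875],[0,0,0.875],[0,0,0.875],[0,0,0.875],[0,0,0.875],[0,0,0],[0,0,0],[0,0,0]])

```text
time: 5.48
position: [0.492, -0.0003, 0.0834]
orientation: [-3.141, 0.001, -2.981]
force: [0.4, 0.8, -1.2]
grip_width: 0.052
gripper_force: 30.0
```

Emit:
jog_arm(offset=[[0,0,-0.5],[-0.01,0,-0.5],[0,0,-0.3],[0,0,-0.1],[0,0,0]], angular=[[0,0,0],[0,0,0],[0,0,0],[0,0,0],[0,0,0]])

```text
time: 6.1
position: [0.4915, -0.0003, 0.0133]
orientation: [-3.141, 0.001, -2.981]
force: [-0.0, -0.5, -1.1]
grip_width: 0.0521
gripper_force: 30.0
```

Emit:
jog_arm(offset=[[0,0,0],[0,0,0],[0,0,0],[0,0,0.6],[0,0,0.9],[0,0,0.9],[0,0,0.9],[0,0,0]], angular=[[0,0,0],[0,0,0],[0,0,0],[0,0,0],[0,0,0],[0,0,0],[0,0,0],[0,0,0]], jaw=1)

```text
time: 7.1
position: [0.4921, -0.0008, 0.1806]
orientation: [-3.139, 0.006, -2.982]
force: [0.9, -0.2, -0.9]
grip_width: 0.0882
gripper_force: 0.0
```

Run:
```python
from fit import *
s=robot.state(); print(s["position"],s["orientation"])
d=snap("wrist","w2.png",alpha=1)
for lo in(55,90,110):print(fit(d,"A",(.498,.001,.16),.004,lo))
```

```text
[ 0.49211436 -0.00075578  0.1805964 ] [-3.13899457  0.00608649 -2.98177909]
(array([0.4906, 0.0006, 0.1576]), np.float64(2248.0), np.int64(9284))
(array([0.4905, 0.0008, 0.1573]), np.float64(2110.9), np.int64(9127))
(array([0.4895, 0.007 , 0.1666]), np.float64(2287.9), np.int64(5522))
```

View pics/w2.png

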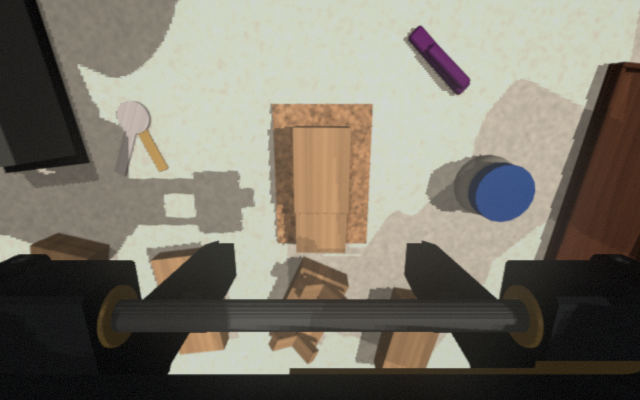

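A lies on the mat, near end at row 127 and far end at row 252, aligned with the mat. Checking against the mat corners numerically.

Run:
```python
from fit import *
d=load("w2.png")
R=lambda L:[ray(d,*p) for p in L]
print("mat",*rect(R([(276,243,.004),(368,243,.004),(372,104,.004),(273,104,.004)])))
print("A",*rect(R([(298,252,.026),(344,251,.026),(350,127,.042),(294,127,.042)])))
print("Ahigh",*rect(R([(297,212,.042),(347,212,.042),(350,127,.042),(294,127,.042)])))
```

```text
mat [0.4853 0.0011] len 0.149 wid 0.1008 yaw 0.158
A [0.4955 0.0018] len 0.1287 wid 0.0493 yaw 0.153
Ahigh [ 0.4712 -0.0016] len 0.0796 wid 0.049 yaw 0.161
```

Emit:
jog_arm(offset=[[0.795,-0.6,-0.3],[0.795,-0.6,-0.3],[0.795,-0.6,-0.3],[0.795,-0.6,-0.3],[0,0,0],[0,0,-0.7],[0,0,-0.7],[0,0,0],[0,0,0]], angular=[[0,0,0.49],[0,0,0.49],[0,0,0.49],[0,0,0.49],[0,0,0],[0,0,0],[0,0,0],[0,0,0],[0,0,0]])

```text
time: 8.28
position: [0.6502, -0.1203, 0.0488]
orientation: [-3.141, 0.001, -2.845]
force: [-0.0, 0.1, 1.1]
grip_width: 0.0881
gripper_force: 0.0
```

Emit:
jog_arm(offset=[[0.01,0,-0.5],[0.01,0,-0.3],[0,0,0]], angular=[[0,0,0],[0,0,0],[0,0,0]])

```text
time: 8.65
position: [0.6508, -0.1204, 0.0075]
orientation: [3.141, -0.001, -2.845]
force: [-0.2, -0.2, 0.7]
grip_width: 0.088
gripper_force: 0.0
```

Emit:
jog_arm(offset=[[0,0,0],[0,0,0],[0,0,0],[0,0,0]], angular=[[0,0,0],[0,0,0],[0,0,0],[0,0,0]], jaw=-1)

```text
time: 9.15
position: [0.6511, -0.1205, 0.0079]
orientation: [-3.141, 0.0, -2.845]
force: [0.5, -0.0, 0.9]
grip_width: 0.0514
gripper_force: 30.0
```

Emit:
jog_arm(offset=[[0,0,0.9],[0,0,0.9],[0,0,0.9],[-0.384,0.266,0],[-0.384,0.266,0],[-0.384,0.266,0],[-0.384,0.266,0],[-0.384,0.266,0],[-0.384,0.266,0],[-0.384,0.266,0],[-0.384,0.266,0],[-0.384,0.266,0]], angular=[[0,0,0],[0,0,0],[0,0,0],[0,0,-1],[0,0,-1],[0,0,-1],[0,0,-1],[0,0,-1],[0,0,-1],[0,0,-1],[0,0,-1],[0,0,-1]])

```text
time: 10.65
position: [0.4774, -0.0004, 0.1427]
orientation: [3.142, 0.0, 2.807]
force: [0.7, 0.4, -1.3]
grip_width: 0.0516
gripper_force: 30.0
```

Emit:
jog_arm(offset=[[0,0,0],[0,0,0],[0,0,0],[0,0,0],[0,0,0],[0,0,0],[0,0,0],[0,0,0],[0,0,0],[0,0,0],[0,0,0],[0,0,0]], angular=[[0,0,-1],[0,0,-1],[0,0,-1],[0,0,-1],[0,0,-1],[0,0,-1],[0,0,-1],[0,0,-1],[0,0,-1],[0,0,-1],[0,0,-1],[0,0,-1]])

```text
time: 12.15
position: [0.4781, -0.0008, 0.1427]
orientation: [-3.142, -0.0, 1.97]
force: [1.0, -0.0, -2.0]
grip_width: 0.0519
gripper_force: 30.0
```

Emit:
jog_arm(offset=[[0,0,0],[0,0,0],[0,0,0],[0,0,0],[0,0,0],[0,0,0],[0,0,0],[0,0,0],[0,0,0],[0,0,0],[0,0,0],[0,0,0]], angular=[[0,0,-1],[0,0,-1],[0,0,-1],[0,0,-1],[0,0,-1],[0,0,-1],[0,0,-1],[0,0,-1],[0,0,-1],[0,0,-1],[0,0,-1],[0,0,-1]])

```text
time: 13.65
position: [0.4781, -0.0008, 0.1427]
orientation: [-3.142, -0.0, 1.132]
force: [-0.4, 0.2, -1.2]
grip_width: 0.0519
gripper_force: 30.0
```

Emit:
jog_arm(offset=[[0,0,0],[0,0,0],[0,0,0],[0,0,0],[0,0,0],[0,0,0],[0,0,0],[0,0,0],[0,0,0],[0,0,0],[0,0,0],[0,0,0]], angular=[[0,0,-1],[0,0,-1],[0,0,-1],[0,0,-1],[0,0,-1],[0,0,-1],[0,0,-1],[0,0,-1],[0,0,-1],[0,0,-1],[0,0,-1],[0,0,-1]])

```text
time: 15.15
position: [0.4781, -0.0008, 0.1427]
orientation: [-3.142, 0.0, 0.294]
force: [0.0, 0.3, -0.8]
grip_width: 0.0518
gripper_force: 30.0
```

Emit:
jog_arm(offset=[[0,0,0],[0,0,0],[0,0,-0.6],[0,0,-0.6],[0,0,-0.4],[0,0,-0.2],[0,0,0],[0,0,0]], angular=[[0,0,-0.97],[0,0,-0.97],[0,0,0],[0,0,0],[0,0,0],[0,0,0],[0,0,0],[0,0,0]])

```text
time: 16.15
position: [0.4786, -0.0009, 0.0533]
orientation: [3.141, -0.001, 0.161]
force: [-0.0, 0.7, -1.3]
grip_width: 0.0519
gripper_force: 30.0
```

Emit:
jog_arm(offset=[[0,0,-0.06],[0,0,0],[0,0,0]], angular=[[0,0,0],[0,0,0],[0,0,0]])

```text
time: 16.52
position: [0.4784, -0.0009, 0.0499]
orientation: [3.141, -0.001, 0.161]
force: [-0.5, -0.0, 1.1]
grip_width: 0.0519
gripper_force: 30.0
```

Emit:
jog_arm(offset=[[0,0,0],[0,0,0],[0,0,0],[0,0,0.5],[0,0,0.9],[0,0,0.9],[0,0,0.9],[0,0,0]], angular=[[0,0,0],[0,0,0],[0,0,0],[0,0,0],[0,0,0],[0,0,0],[0,0,0],[0,0,0]], jaw=1)

```text
time: 17.52
position: [0.4792, -0.001, 0.2124]
orientation: [3.139, -0.006, 0.161]
force: [0.6, -0.3, 0.2]
grip_width: 0.088
gripper_force: 0.0
```

Run:
```python
from h import *
d=snap("wrist","w3.png",alpha=1.3); snap("top","t3.png")
```

```text
(no output)
```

View pics/w3.png

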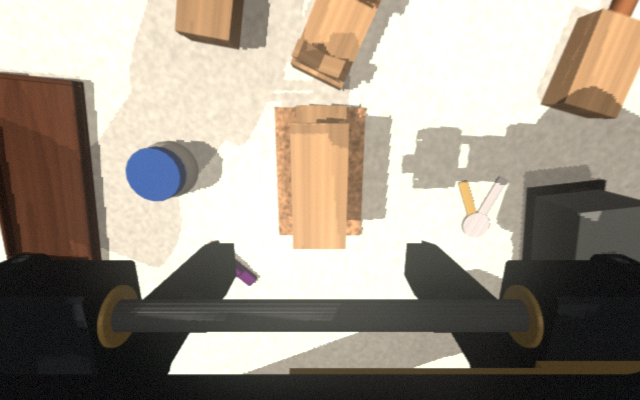

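B sits on A, spanning rows 123 to 249 and aligned.

Run:
```python
from h import *
d=load("w3.png")
print("B",*rect([ray(d,*p,.078) for p in[(290,123),(349,123),(344,249),(294,249)]]))
print("mat",*rect([ray(d,*p,.004) for p in[(276,107),(366,108),(361,235),(280,235)]]))
```

```text
B [0.4847 0.001 ] len 0.1197 wid 0.0504 yaw 0.156
mat [ 0.4853 -0.0007] len 0.1491 wid 0.0989 yaw 0.157
```

Before taking C, a quick side look to confirm its slope direction.

Emit:
jog_arm(offset=[[0.8,-0.25,-0.4],[0.8,-0.25,-0.4],[0.8,-0.25,-0.4],[0.8,-0.25,-0.4],[0,0,-0.4],[0,0,0]], angular=[[0,0,-0.61],[0,0,-0.61],[0,0,-0.61],[0,0,-0.61],[0,0,0],[0,0,0]])

```text
time: 18.38
position: [0.6368, -0.0505, 0.1062]
orientation: [-3.14, 0.006, -0.009]
force: [0.1, 0.3, -0.1]
grip_width: 0.0882
gripper_force: 0.0
```

Run:
```python
from h import *
d=snap("wrist","w4.png")
f=d["frame"][:,:,::-1]; cv2.imwrite("pics/c4.png",cv2.resize(f[50:260,0:230],None,fx=3,fy=2.8,interpolation=cv2.INTER_CUBIC))
```

```text
(no output)
```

View pics/c4.png

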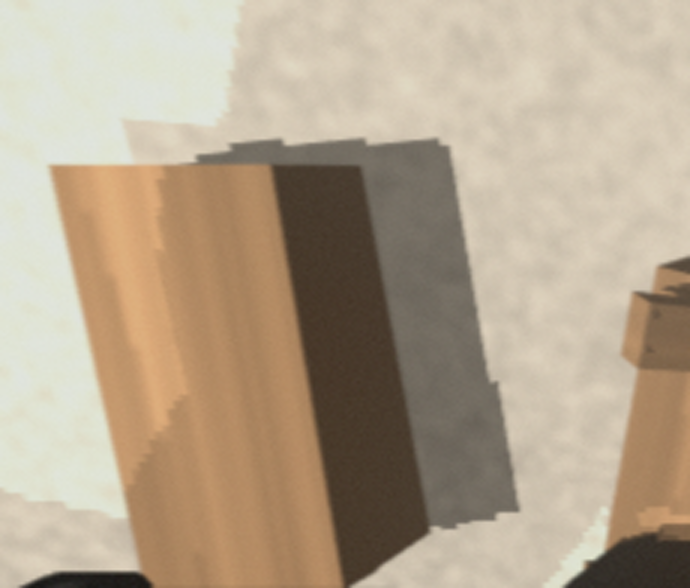

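C's side face is visible: +x end from (274,165) to (362,165), base end from (342,588) to (428,528) in the crop.

Run:
```python
from h import *
from scipy.optimize import minimize_scalar
d=load("w4.png"); c=lambda x,y:np.array([x/3,50+y/2.8])
for b,t in(((362,165),(274,165)),((428,528),(342,588))):
    p=ray(d,*c(*b),0); r=minimize_scalar(lambda z:np.sum((proj(d,[p[0],p[1],z])[0]-c(*t))**2),bounds=(0,.08),method="bounded"); print(p,r.x,r.fun**.5)
```

```text
[0.71359187 0.10461879 0.        ] 0.032074606714329004 0.5429401702518899
[0.60490642 0.10634846 0.        ] 0.039912019736363255 0.925942030122554
```

Emit:
jog_arm(offset=[[0.115,0.9,0],[0.115,0.9,0],[0.115,0.9,0],[0.115,0.9,0],[0,0,0],[0,0,-0.7],[0,0,-0.7],[0,0,-0.4],[0,0,-0.15],[0,0,0]], angular=[[0,0,0],[0,0,0],[0,0,0],[0,0,0],[0,0,0],[0,0,0],[0,0,0],[0,0,0],[0,0,0],[0,0,0]])

```text
time: 19.68
position: [0.6614, 0.1286, 0.0127]
orientation: [3.142, -0.0, -0.01]
force: [-0.1, -0.3, 0.1]
grip_width: 0.0882
gripper_force: 0.0
```

Emit:
jog_arm(offset=[[0,0,0],[0,0,0],[0,0,0],[0,0,0]], angular=[[0,0,0],[0,0,0],[0,0,0],[0,0,0]], jaw=-1)

```text
time: 20.18
position: [0.6612, 0.1292, 0.0123]
orientation: [3.142, -0.0, -0.009]
force: [-0.1, -0.3, 0.3]
grip_width: 0.0502
gripper_force: 0.2
```

Emit:
jog_arm(offset=[[0,0,0],[0,0,0],[0,0,0.8],[0,0,1],[0,0,1],[-0.697,-0.517,0],[-0.697,-0.517,0],[-0.697,-0.517,0],[-0.697,-0.517,0],[-0.697,-0.517,0],[0,0,0],[0,0,0]], angular=[[0,0,0],[0,0,0],[0,0,0],[0,0,0],[0,0,0],[0,0,0.48],[0,0,0.48],[0,0,0.48],[0,0,0.48],[0,0,0.48],[0,0,0],[0,0,0]])

```text
time: 21.68
position: [0.4876, -0.0, 0.1523]
orientation: [3.141, -0.001, 0.158]
force: [0.4, 0.0, -1.5]
grip_width: 0.0496
gripper_force: 30.0
```

Down to z about 0.091.

Emit:
jog_arm(offset=[[0,0,-0.5],[0,0,-0.4],[0,0,-0.25],[0,0,0],[0,0,-0.07],[0,0,0],[0,0,0]], angular=[[0,0,0],[0,0,0],[0,0,0],[0,0,0],[0,0,0],[0,0,0],[0,0,0]])

```text
time: 22.55
position: [0.4871, -0.0001, 0.0915]
orientation: [3.141, -0.001, 0.158]
force: [0.4, 0.5, -2.2]
grip_width: 0.0501
gripper_force: 30.0
```

Emit:
jog_arm(offset=[[0,0,-0.03],[0,0,0],[0,0,0]], angular=[[0,0,0],[0,0,0],[0,0,0]])

```text
time: 22.92
position: [0.4872, -0.0001, 0.0902]
orientation: [3.141, -0.001, 0.158]
force: [-1.4, -0.2, 5.2]
grip_width: 0.0497
gripper_force: 30.0
```

Emit:
jog_arm(offset=[[0,0,0],[0,0,0],[0,0,0],[0,0,0.5],[0,0,0.9],[0,0,0.9],[0,0,0.2],[0,0,0]], angular=[[0,0,0],[0,0,0],[0,0,0],[0,0,0],[0,0,0],[0,0,0],[0,0,0],[0,0,0]], jaw=1)

```text
time: 23.92
position: [0.4868, -0.0, 0.2144]
orientation: [3.142, -0.0, 0.158]
force: [0.2, 0.2, -0.4]
grip_width: 0.088
gripper_force: 0.0
```

Run:
```python
from fit import *
d=snap("wrist","w5.png",alpha=1.3)
f=d["frame"][:,:,::-1]; cv2.imwrite("pics/c5.png",cv2.resize(f[60:270,200:460],None,fx=3,fy=2.5,interpolation=cv2.INTER_CUBIC))
```

```text
(no output)
```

View pics/c5.png

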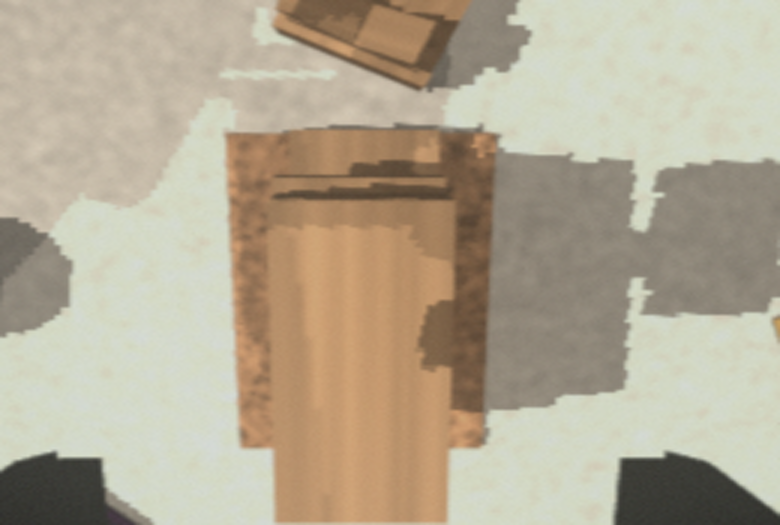

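C sits on B, its +x edge at crop row 198, aligned with the mat.

Run:
```python
from h import *
d=load("w5.png"); u=np.array([np.cos(.158),np.sin(.158)])
p=[ray(d,200+x/3,60+198/2.5,.111)[:2] for x in(268,455)]; print(p,(sum(p)/2-[.4855,0])@u)
```

```text
[array([0.53540545, 0.03303226]), array([ 0.54314014, -0.0155767 ])] 0.05447625553188213
```

Emit:
jog_arm(offset=[[0.527,-0.875,-0.3],[0.527,-0.875,-0.3],[0.527,-0.875,-0.3],[0.527,-0.875,-0.3],[0.527,-0.875,-0.3],[0.527,-0.875,-0.3],[0,0,0],[0,0,-0.6],[0,0,0]], angular=[[0,0,-0.554],[0,0,-0.554],[0,0,-0.554],[0,0,-0.554],[0,0,-0.554],[0,0,-0.554],[0,0,0],[0,0,0],[0,0,0]])

```text
time: 25.1
position: [0.6435, -0.261, 0.0917]
orientation: [-3.138, 0.006, -0.073]
force: [0.5, -0.0, 0.6]
grip_width: 0.0879
gripper_force: 0.0
```

Run:
```python
from fit import *
d=snap("wrist","w6.png",alpha=1.3)
s=robot.state();print(s["position"],s["orientation"])
print(proj(d,[[.6452,-.2644,.036],[.601,-.29,.036],[.6,-.235,.036],[.689,-.29,.03],[.689,-.235,.03]]).round())
f=d["frame"][:,:,::-1]; cv2.imwrite("pics/c6.png",cv2.resize(f[60:400,120:520],None,fx=1.8,fy=1.7,interpolation=cv2.INTER_CUBIC))
```

```text
[ 0.64436813 -0.26151598  0.09367114] [-3.14006563e+00  2.75622050e-03 -7.30101219e-02]
[[326. 220.]
 [365. 275.]
 [290. 281.]
 [360. 152.]
 [278. 158.]]
```

View pics/c6.png

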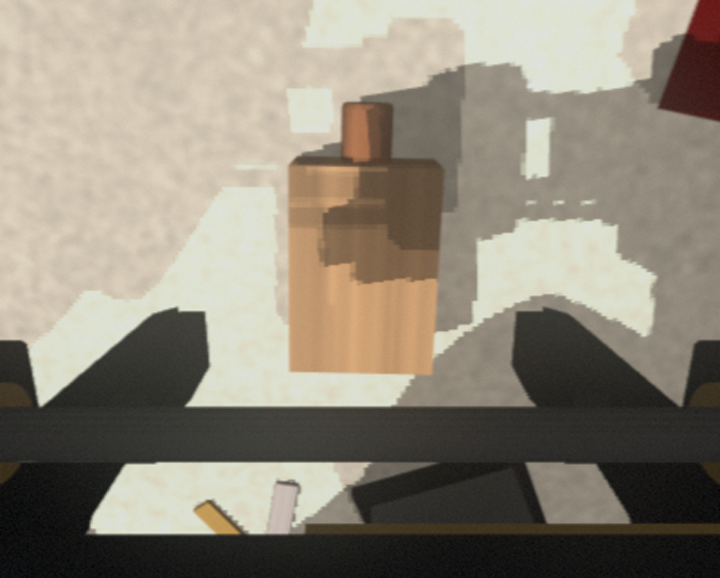

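D is centred between the fingers, with its stub outward at crop (366,130). Descend and grip.

Emit:
jog_arm(offset=[[0,0,-0.7],[0.01,-0.02,-0.6],[0,-0.01,-0.3],[0,0,-0.07],[0,0,0]], angular=[[0,0,0],[0,0,0],[0,0,0],[0,0,0],[0,0,0]])

```text
time: 25.78
position: [0.6461, -0.2642, 0.0124]
orientation: [3.141, -0.002, -0.074]
force: [0.3, 0.8, -0.4]
grip_width: 0.0884
gripper_force: 0.0
```

Emit:
jog_arm(offset=[[0,0,0],[0,0,0],[0,0,0],[0,0,0],[0,0,0]], angular=[[0,0,0],[0,0,0],[0,0,0],[0,0,0],[0,0,0]], jaw=-1)

```text
time: 26.4
position: [0.6456, -0.2641, 0.0115]
orientation: [3.142, -0.0, -0.074]
force: [-0.6, 0.2, 3.4]
grip_width: 0.0579
gripper_force: 29.9
```

Emit:
jog_arm(offset=[[0,0,0.8],[0,0,0.95],[0,0,1],[0,0,1],[-0.4,0.66,0],[-0.4,0.66,0],[-0.4,0.66,0],[-0.4,0.66,0],[-0.4,0.66,0],[-0.4,0.66,0],[-0.4,0.66,0],[-0.4,0.66,0]], angular=[[0,0,0],[0,0,0],[0,0,1],[0,0,1],[0,0,1],[0,0,1],[0,0,1],[0,0,1],[0,0,1],[0,0,1],[0,0,1],[0,0,1]])

```text
time: 27.9
position: [0.4847, 0.0009, 0.1985]
orientation: [-3.141, 0.0, 0.627]
force: [0.7, -0.7, -1.1]
grip_width: 0.0577
gripper_force: 29.9
```

Emit:
jog_arm(offset=[[0,0,0],[0,0,0],[0,0,0],[0,0,0],[0,0,0],[0,0,0],[0,0,0],[0,0,0],[0,0,0],[0,0,0],[0,0,0],[0,0,0]], angular=[[0,0,1],[0,0,1],[0,0,1],[0,0,1],[0,0,1],[0,0,1],[0,0,1],[0,0,1],[0,0,1],[0,0,1],[0,0,1],[0,0,1]])

```text
time: 29.4
position: [0.4854, -0.0001, 0.1985]
orientation: [-3.141, 0.0, 1.464]
force: [0.0, -0.3, -1.0]
grip_width: 0.058
gripper_force: 29.9
```

Emit:
jog_arm(offset=[[0,0,0],[0,0,0],[0,0,0],[0,0,0],[0,0,0],[0,0,0],[0,0,0],[0,0,0],[0,0,0],[0,0,0],[0,0,0],[0,0,0]], angular=[[0,0,1],[0,0,1],[0,0,1],[0,0,1],[0,0,1],[0,0,1],[0,0,1],[0,0,1],[0,0,1],[0,0,1],[0,0,1],[0,0,1]])

```text
time: 30.9
position: [0.4854, -0.0001, 0.1985]
orientation: [-3.141, -0.0, 2.302]
force: [0.0, -0.2, -1.9]
grip_width: 0.0578
gripper_force: 29.9
```

Emit:
jog_arm(offset=[[0,0,0],[0,0,0],[0,0,0],[0,0,0],[0,0,0],[0,0,0],[0,0,0],[0,0,0],[0,0,0],[0,0,0],[0,0,0],[0,0,0]], angular=[[0,0,1],[0,0,1],[0,0,1],[0,0,1],[0,0,1],[0,0,1],[0,0,1],[0,0,1],[0,0,1],[0,0,1],[0,0,1],[0,0,1]])

```text
time: 32.4
position: [0.4854, -0.0001, 0.1985]
orientation: [-3.142, -0.0, 3.14]
force: [-0.8, -0.2, -0.5]
grip_width: 0.0579
gripper_force: 29.9
```

Emit:
jog_arm(offset=[[0,0,0],[0,0,0],[0,0,0],[0,0,-0.5],[0,0,-0.5],[0,0,-0.3],[0,0,0],[0,0,0]], angular=[[0,0,0.767],[0,0,0.767],[0,0,0.767],[-0.048,0.302,0],[-0.048,0.302,0],[-0.048,0.302,0],[0,0,0],[0,0,0]])

```text
time: 33.4
position: [0.4859, -0.0001, 0.1343]
orientation: [-3.141, -0.063, -2.985]
force: [-0.5, 0.9, -0.6]
grip_width: 0.0575
gripper_force: 29.9
```

Run:
```python
from h import *
from scipy.spatial.transform import Rotation as R
s=robot.state();print(s["position"],s["orientation"],s["force"],s["moment"]); r=R.from_euler("xyz",s["orientation"]).as_matrix(); print(r[:,2],r[:,0])
```

```text
[ 4.85914711e-01 -1.46127415e-04  1.34343768e-01] [-3.14104376 -0.06268603 -2.98486256] [-0.53291039  0.87013066 -0.59745524] [ 0.00561402 -0.06290288  0.01242798]
[-0.06179146 -0.01032037 -0.99803572] [-0.98580291 -0.15578264  0.06264499]
```

Emit:
jog_arm(offset=[[0,0,-0.1],[0,0,-0.04],[0,0,0],[0,0,0]], angular=[[0,0,0],[0,0,0],[0,0,0],[0,0,0]])

```text
time: 33.9
position: [0.4856, -0.0001, 0.1268]
orientation: [-3.141, -0.064, -2.985]
force: [1.1, -0.6, -1.1]
grip_width: 0.0577
gripper_force: 29.9
```

Emit:
jog_arm(offset=[[0,0,-0.03],[0,0,0],[0,0,0]], angular=[[0,0,0],[0,0,0],[0,0,0]])

```text
time: 34.28
position: [0.4857, -0.0001, 0.1258]
orientation: [-3.141, -0.063, -2.985]
force: [-1.2, 0.5, 5.9]
grip_width: 0.0575
gripper_force: 29.9
```

Emit:
jog_arm(offset=[[0,0,0],[0,0,0],[0,0,0],[0.03,0.005,0.5],[0.055,0.01,0.9],[0,0,0.6],[0,0,0.3],[0,0,0]], angular=[[0,0,0],[0,0,0],[0,0,0],[0,0,0],[0,0,0],[0.048,-0.302,0],[0.048,-0.302,0],[0.048,-0.302,0]], jaw=1)

```text
time: 35.28
position: [0.4898, 0.0007, 0.2402]
orientation: [-3.141, 0.002, -2.985]
force: [1.2, 0.1, -0.7]
grip_width: 0.0883
gripper_force: 0.0
```

Run:
```python
from fit import *
d=snap("wrist","w7.png",alpha=1.3); snap("top","t7.png")
s=robot.state();print(s["position"],s["orientation"])
f=d["frame"][:,:,::-1]; cv2.imwrite("pics/c7.png",cv2.resize(f[60:330,180:460],None,fx=2.6,fy=2.2,interpolation=cv2.INTER_CUBIC))
```

```text
[0.48910492 0.00074601 0.23907508] [ 3.14081234e+00 -1.23866478e-03 -2.98509794e+00]
```

View pics/c7.png

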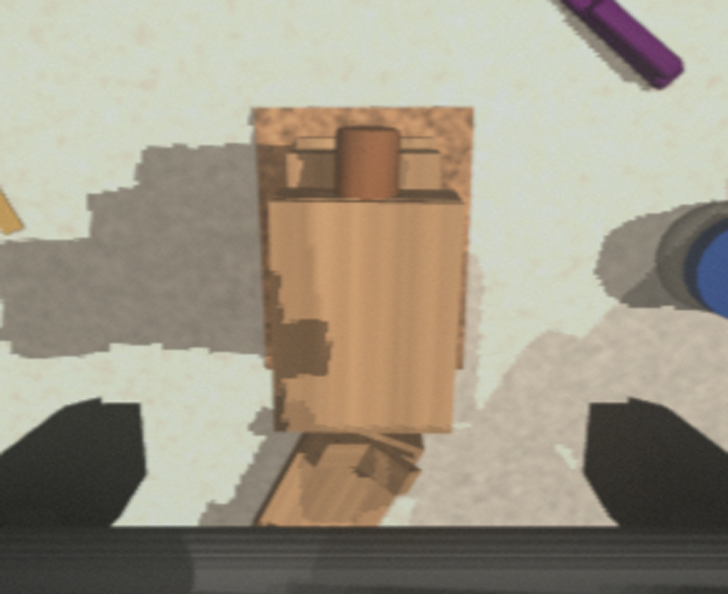

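D sits on C with its stub toward the robot, corners at crop (268,202), (463,202), (452,432) and (275,432).

Run:
```python
from fit import *
d=load("w7.png"); C=lambda x,y:ray(d,180+x/2.6,60+y/2.2,.1475)
P=[C(275,432),C(452,432),C(463,202),C(268,202)]
print(*rect(P),np.linalg.norm(P[0]-P[1]),np.linalg.norm(P[2]-P[3]))
t=load("t7.png"); print("cradle",*fit(t,"cradle",(.636,.0067,-.25)))
for z in(.05,.028):print(proj(t,[[.6359,.0067,z]]))
```

```text
[0.4889 0.0016] len 0.0876 wid 0.0574 yaw 0.149 0.05744919105689473 0.0573138561289542
cradle [ 0.6312  0.0087 -0.3008] 414.7 1073
[[287.55753078 135.03706587]]
[[288.19292919 136.48191268]]
```

Emit:
jog_arm(offset=[[0.54,0,0],[0.54,0,0],[0.54,0,0],[0.54,0.05,0],[0.54,0.05,-0.4],[0.54,0.05,-0.4],[0,0,0],[0,0,0]], angular=[[0,0,-0.93],[0,0,-0.93],[0,0,-0.93],[0,0,-0.93],[0,0,-0.93],[0,0,-0.93],[0,0,0],[0,0,0]])

```text
time: 36.38
position: [0.6512, 0.0081, 0.2001]
orientation: [-3.141, -0.001, 2.91]
force: [-0.4, -0.5, -0.1]
grip_width: 0.0879
gripper_force: 0.0
```

Run:
```python
from fit import *
d=snap("wrist","w8.png",alpha=1.3)
s=robot.state();print(s["position"],s["orientation"])
for lo in(45,70):print("cradle",*fit(d,"cradle",(.634,.006,-.24),0,lo))
f=d["frame"][:,:,::-1]; im=np.ascontiguousarray(cv2.resize(f,None,fx=3,fy=3,interpolation=cv2.INTER_CUBIC))
p=fit(d,"cradle",(.634,.006,-.24),0,70)[0]
q=cv2.findContours(sil(d,M["cradle"],p,3),0,2)[0]; cv2.drawContours(im,q,-1,(0,255,0),1)
cv2.imwrite("pics/c8.png",im[240:840,560:1360])
```

```text
[0.65122928 0.00812037 0.20076378] [-3.14153771e+00  3.45294149e-04  2.90960669e+00]
cradle [ 0.6343  0.0082 -0.2727] 253.6 5420
cradle [ 0.6346  0.0078 -0.2707] 178.6 5094
```

View pics/c8.png

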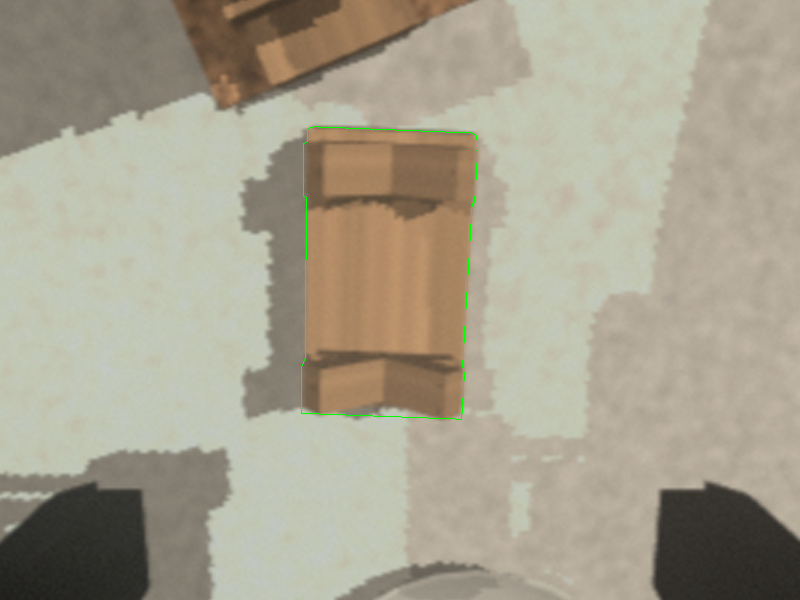

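The green fit outlines the cradle exactly: centre (0.6346, 0.0078), yaw -0.271.

Emit:
jog_arm(offset=[[-0.16,-0.006,0],[-0.16,-0.006,-0.8],[0,0,-0.9],[0,0,-0.9],[0,0,-0.7],[0,0,-0.45],[0,0,-0.1],[0,0,0]], angular=[[0,0,-0.28],[0,0,-0.27],[0,0,0],[0,0,0],[0,0,0],[0,0,0],[0,0,0],[0,0,0]])

```text
time: 37.42
position: [0.6359, 0.0075, 0.0087]
orientation: [3.142, 0.001, 2.87]
force: [0.5, -0.3, 1.2]
grip_width: 0.088
gripper_force: 0.0
```

Emit:
jog_arm(offset=[[0,0,0],[0,0,0],[0,0,0],[0,0,0],[0,0,0]], angular=[[0,0,0],[0,0,0],[0,0,0],[0,0,0],[0,0,0]], jaw=-1)

```text
time: 38.05
position: [0.6359, 0.0076, 0.0079]
orientation: [-3.142, 0.0, 2.87]
force: [-0.9, 0.1, 2.5]
grip_width: 0.0558
gripper_force: 30.0
```

Emit:
jog_arm(offset=[[0,0,0.8],[0,0,1],[0,0,1],[0,0,1],[-0.422,-0.02,0],[-0.422,-0.02,0],[-0.422,-0.02,0],[-0.422,-0.02,0],[-0.422,-0.02,0],[-0.422,-0.02,0],[-0.422,-0.02,0],[0,0,0]], angular=[[0,0,0],[0,0,0],[0,0,0],[0,0,0],[0,0,0.873],[0,0,0.873],[0,0,0.873],[0,0,0.873],[0,0,0.873],[0,0,0.873],[0,0,0.873],[0,0,0]])

```text
time: 39.55
position: [0.4873, 0.0007, 0.1977]
orientation: [3.141, -0.0, -2.987]
force: [0.5, 0.1, -1.3]
grip_width: 0.056
gripper_force: 30.0
```

Emit:
jog_arm(offset=[[0,0,-0.4],[0,0,-0.3],[0,0,-0.1],[0,0,0],[0,0,0]], angular=[[0,0,0],[0,0,0],[0,0,0],[0,0,0],[0,0,0]])

```text
time: 40.17
position: [0.4885, 0.0005, 0.1581]
orientation: [-3.141, 0.001, -2.986]
force: [0.2, 0.5, -0.4]
grip_width: 0.0557
gripper_force: 30.0
```

Emit:
jog_arm(offset=[[0,0,-0.04],[0,0,0],[0,0,-0.02],[0,0,0],[0,0,0]], angular=[[0,0,0],[0,0,0],[0,0,0],[0,0,0],[0,0,0]])

```text
time: 40.8
position: [0.4883, 0.0005, 0.1551]
orientation: [-3.141, 0.001, -2.986]
force: [-2.1, -0.0, 6.1]
grip_width: 0.0557
gripper_force: 30.0
```

Emit:
jog_arm(offset=[[0,0,0],[0,0,0],[0,0,0],[0,0,0.5],[0,0,0.9],[0,0,0.9],[0,0,0.3],[0,0,0],[0,0,0]], angular=[[0,0,0],[0,0,0],[0,0,0],[0,0,0],[0,0,0],[0,0,0],[0,0,0],[0,0,0],[0,0,0]], jaw=1)

```text
time: 41.92
position: [0.4878, 0.0006, 0.2836]
orientation: [3.141, -0.002, -2.986]
force: [0.1, -0.2, -0.4]
grip_width: 0.0881
gripper_force: 0.0
```

```bash
cat >> fit.py <<'E'
M["roof"]=[box(-.092,.092,.037,0,.066)]
M["handle"]=[box(-.035,.035,.008,.066,.096)]
M["tray"]=[box(-.107,.107,.052,0,.016)]
def fitm(d,parts,p,mask,zo=0,s=4,st=(.006,.006,.06)):
    m=cv2.resize(mask.astype(np.uint8)*255,None,fx=s,fy=s,interpolation=cv2.INTER_LINEAR); m=(m>127).astype(np.uint8)*255
    mk=m*(cv2.dilate(sil(d,parts,p,s,zo),np.ones((81,81)))>0)
    f=lambda q:np.count_nonzero(cv2.absdiff(sil(d,parts,q,s,zo),mk))/s/s
    x=np.array(p,float)
    for k in(1,-.5):
        r=minimize(f,x,method="Nelder-Mead",options=dict(initial_simplex=np.array([x]+[x+k*np.array(v) for v in np.diag(st)]),xatol=1e-4,fatol=.05)); x=r.x
    return x.round(4),round(r.fun,1),np.count_nonzero(mk)//s//s
E
python3 - <<'E'
from fit import *
d=snap("wrist","w9.png",alpha=1.3); t=snap("top","t9.png")
s=robot.state();print(s["position"],s["orientation"])
for lo in(70,100,120):print("cradle",*fit(d,"cradle",(.487,.0005,.155),.1475,lo))
hsv=cv2.cvtColor(cv2.GaussianBlur(load("t1.png")["frame"],(3,3),0),cv2.COLOR_RGB2HSV)
for n,im in(("t1",load("t1.png")),("t9",t)):
    hsv=cv2.cvtColor(cv2.GaussianBlur(im["frame"],(3,3),0),cv2.COLOR_RGB2HSV)
    print(n,"handle",*fitm(im,M["handle"],(.423,-.316,.28),(hsv[...,1]>70)&(hsv[...,0]<25),.006))
    print(n,"tray",*fitm(im,M["tray"],(.434,.307,.045),(hsv[...,2]<95)&(hsv[...,1]>70)))
E
```

```text
[0.48781042 0.0006349  0.28358074] [ 3.14080078e+00 -1.95859892e-03 -2.98623388e+00]
cradle [4.805e-01 1.000e-04 1.611e-01] 586.7 8455
cradle [4.803e-01 4.000e-04 1.568e-01] 1535.8 6830
cradle [ 0.8915 -0.1215 -0.7426] 106.4 106
t1 handle [ 0.4247 -0.3183  0.2828] 15.2 200
t1 tray [0.4364 0.3117 0.0762] 315.6 2221
t9 handle [ 0.4244 -0.3181  0.295 ] 18.5 180
t9 tray [0.4351 0.313  0.0674] 343.3 2195
```

Run:
```python
from fit import *
for n in("t1","t9"):
    im=load(n+".png"); hsv=cv2.cvtColor(cv2.GaussianBlur(im["frame"],(3,3),0),cv2.COLOR_RGB2HSV)
    for lo in(60,80):
        print(n,lo,*fitm(im,M["tray"],(.434,.309,.05),(hsv[...,1]>lo)&((hsv[...,0]<25)|(hsv[...,0]>170))))
    m=((hsv[...,1]>70)&((hsv[...,0]<25)|(hsv[...,0]>170))).astype(np.uint8); k,l,st,c=cv2.connectedComponentsWithStats(m); i=l[204,189]
    cc=cv2.findContours((l==i).astype(np.uint8),0,2)[0][0]; r=cv2.minAreaRect(cc); print(r,st[i]); print([ray(im,*p,.016)[:2].round(4) for p in cv2.boxPoints(r)])
```

```text
t1 60 [0.4361 0.3122 0.0575] 218.1 2318
t1 80 [0.4358 0.3108 0.064 ] 452.3 2084
((188.6241912841797, 204.04734802246094), (68.76447296142578, 32.87092971801758), 86.90594482421875) [ 171  169   36   71 2221]
[array([0.5379, 0.3669]), array([0.5423, 0.2666]), array([0.3344, 0.2541]), array([0.3297, 0.3536])]
t9 60 [0.4348 0.3127 0.0597] 166.1 2393
t9 80 [0.4362 0.3091 0.0872] 465.2 2070
((188.68450927734375, 204.4429168701172), (69.09590148925781, 33.55699157714844), 88.05851745605469) [ 171  170   36   70 2190]
[array([0.5382, 0.3657]), array([0.5406, 0.2632]), array([0.3316, 0.2549]), array([0.3289, 0.3566])]
```

Emit:
jog_arm(offset=[[-0.18,-0.91,0],[-0.18,-0.91,0],[-0.18,-0.91,0],[-0.18,-0.91,0],[-0.18,-0.91,-0.5],[-0.18,-0.91,-0.5],[-0.18,-0.91,-0.7],[0,0,0],[0,0,0]], angular=[[0,0,0.27],[0,0,0.27],[0,0,0.27],[0,0,0.27],[0,0,0.27],[0,0,0.27],[0,0,0.27],[0,0,0],[0,0,0]], jaw=0.3)

```text
time: 43.15
position: [0.4252, -0.3175, 0.1997]
orientation: [3.141, -0.0, -2.855]
force: [0.1, -0.1, 0.1]
grip_width: 0.0573
gripper_force: 0.0
```

Run:
```python
from fit import *
d=snap("wrist","w10.png",alpha=1.3); s=robot.state();print(s["position"],s["orientation"])
hsv=cv2.cvtColor(cv2.GaussianBlur(d["frame"],(3,3),0),cv2.COLOR_RGB2HSV)
m=(hsv[...,1]>70)&((hsv[...,0]<25)|(hsv[...,0]>170)); m[255:]=0
print(*fitm(d,M["handle"],(.4246,-.3182,.288),m,.006)); print(proj(d,[.4246,-.3182,.1]))
```

```text
[ 0.42547233 -0.31720481  0.2001946 ] [-3.14112077e+00  4.43009972e-04 -2.85362338e+00]
[ 0.4234 -0.3157  0.2817] 92.6 1654
[[318.12883976 204.35749472]]
```

Emit:
jog_arm(offset=[[-0.02,0.01,-0.8],[-0.01,0,-0.8],[0,0,-0.5],[0,0,-0.3],[0,0,-0.06],[0,0,0]], angular=[[0,0,0],[0,0,0],[0,0,0],[0,0,0],[0,0,0],[0,0,0]])

```text
time: 43.95
position: [0.424, -0.3176, 0.0775]
orientation: [-3.14, 0.001, -2.854]
force: [-0.2, 0.9, -0.2]
grip_width: 0.0574
gripper_force: 0.0
```

Emit:
jog_arm(offset=[[0,0,0],[0,0,0],[0,0,0],[0,0,0],[0,0,0]], angular=[[0,0,0],[0,0,0],[0,0,0],[0,0,0],[0,0,0]], jaw=-1, grip_force=40)

```text
time: 44.58
position: [0.4235, -0.3173, 0.0765]
orientation: [3.141, -0.0, -2.854]
force: [-0.2, 0.7, 0.6]
grip_width: 0.0155
gripper_force: 39.9
```

Emit:
jog_arm(offset=[[0,0,0.4],[0,0,0.8],[0,0,0.8],[0,0,0.8],[0,0,0.8],[0,0,0.8],[0,0,0.67],[0,0,0],[0,0,0]], angular=[[0,0,0],[0,0,0],[0,0,0],[0,0,0],[0,0,0],[0,0,0],[0,0,0],[0,0,0],[0,0,0]])

```text
time: 45.7
position: [0.4233, -0.3171, 0.3283]
orientation: [3.139, -0.001, -2.854]
force: [-0.3, -0.9, -2.6]
grip_width: 0.0159
gripper_force: 39.9
```

Emit:
jog_arm(offset=[[-0.16,0.79,0],[-0.16,0.79,0],[-0.16,0.79,0],[-0.16,0.79,0],[-0.16,0.79,0],[-0.16,0.79,0],[-0.16,0.79,0],[-0.16,0.79,0],[0.19,0.775,0],[0.19,0.775,0],[0.19,0.775,0],[0.19,0.775,0]], angular=[[0,0,-0.21],[0,0,-0.21],[0,0,-0.21],[0,0,-0.21],[0,0,-0.21],[0,0,-0.21],[0,0,-0.21],[0,0,-0.21],[0,0,-0.21],[0,0,-0.21],[0,0,-0.21],[0,0,-0.21]])

```text
time: 47.2
position: [0.3972, 0.1549, 0.3284]
orientation: [-3.142, -0.003, -3.031]
force: [0.2, -0.5, -2.3]
grip_width: 0.0154
gripper_force: 39.9
```

Emit:
jog_arm(offset=[[0.19,0.775,0],[0.19,0.775,0],[0.19,0.775,0],[0.19,0.775,0],[0,0,-0.8],[0,0,-0.8],[0,0,-0.8],[0,0,0],[0,0,0]], angular=[[0,0,-0.21],[0,0,-0.21],[0,0,-0.21],[0,0,-0.21],[0,0,0],[0,0,0],[0,0,0],[0,0,0],[0,0,0]])

```text
time: 48.32
position: [0.4359, 0.3087, 0.2109]
orientation: [3.141, 0.001, -3.089]
force: [0.6, -0.2, -2.0]
grip_width: 0.0156
gripper_force: 39.9
```

Run:
```python
from fit import *
d=snap("wrist","w11.png",alpha=1.6); s=robot.state();print(s["position"],s["orientation"],s["force"],s["grip_width"],s["gripper_force"])
hsv=cv2.cvtColor(cv2.GaussianBlur(d["frame"],(3,3),0),cv2.COLOR_RGB2HSV)
# tray mask overlay plus handle fit
m=(hsv[...,1]>70)&((hsv[...,0]<25)|(hsv[...,0]>170)); m[255:]=0
p=s["position"]; zo=p[2]-.0705
print(*fitm(d,M["handle"],(p[0],p[1],s["orientation"][2]+np.pi),m,zo))
```

```text
[0.43612846 0.30880755 0.21143997] [ 3.14085950e+00  2.03385627e-03 -3.08883772e+00] [-0.28446401 -0.2757139  -2.43997267] 0.015654104681545697 39.9207048676908
[0.4366 0.3095 0.052 ] 3683.5 2294
```

Emit:
jog_arm(offset=[[0,0.01,-0.6],[0,0.01,-0.7],[0,0,-0.6],[0,0,-0.4],[0,0,-0.2],[0,0,-0.1],[0,0,0],[0,0,0]], angular=[[0,0,0],[0,0,0],[0,0,0],[0,0,0],[0,0,0],[0,0,0],[0,0,0],[0,0,0]])

```text
time: 49.38
position: [0.4359, 0.3097, 0.0808]
orientation: [3.141, 0.001, -3.089]
force: [-0.0, -0.1, -2.3]
grip_width: 0.0156
gripper_force: 39.9
```

Emit:
jog_arm(offset=[[0,0,-0.06],[0,0,-0.04],[0,0,0],[0,0,0]], angular=[[0,0,0],[0,0,0],[0,0,0],[0,0,0]])

```text
time: 49.88
position: [0.4357, 0.3097, 0.0755]
orientation: [3.141, 0.0, -3.089]
force: [-2.3, 2.0, 3.2]
grip_width: 0.0157
gripper_force: 39.9
```

Emit:
jog_arm(offset=[[0,0,0],[0,0,0],[0,0,0],[0,0,0.5],[0,0,1],[0,0,1],[0,0,1],[0,0,1],[0,0,0.6],[0,0,0]], angular=[[0,0,0],[0,0,0],[0,0,0],[0,0,0],[0,0,0],[0,0,0],[0,0,0],[0,0,0],[0,0,0],[0,0,0]], jaw=0.2)

```text
time: 51.12
position: [0.436, 0.3097, 0.332]
orientation: [3.14, 0.004, -3.089]
force: [0.2, 0.6, -0.3]
grip_width: 0.0529
gripper_force: 0.0
```

Run:
```python
from fit import *
d=snap("wrist","w12.png",alpha=1.6); t=snap("top","t12.png"); s=robot.state(); print(s["position"])
hsv=cv2.cvtColor(cv2.GaussianBlur(d["frame"],(3,3),0),cv2.COLOR_RGB2HSV)
m=(hsv[...,1]>110)&(hsv[...,2]>75)&((hsv[...,0]<25)); m[255:]=0
print(*fitm(d,M["handle"],(.4357,.3097,.053),m,.005))
# torch in the old dock: non-white things there, top cam
f=t["frame"][170:245,365:435]; print(f.reshape(-1,3).mean(0))
h=cv2.cvtColor(cv2.resize(t["frame"][165:250,360:440,::-1],None,fx=6,fy=6,interpolation=cv2.INTER_CUBIC),cv2.COLOR_BGR2BGR if 0 else cv2.COLOR_BGR2RGB)
x=cv2.resize(t["frame"][165:250,360:440,::-1],None,fx=6,fy=6,interpolation=cv2.INTER_CUBIC); cv2.imwrite("pics/c12.png",cv2.convertScaleAbs(x,alpha=1.6))
```

```text
[0.43534993 0.30944307 0.32909836]
[0.4379 0.3106 0.0574] 159.0 606
[112.64266667 111.82133333 102.86380952]
```

Emit:
jog_arm(offset=[[0,-0.97,0],[0,-0.97,0],[0,-0.97,0],[0,-0.97,0],[0,-0.97,0],[0,-0.97,0],[0,-0.97,0],[0,-0.97,0],[0,-0.97,0],[0,-0.97,0],[0,-0.97,0],[0,-0.97,0]], angular=[[0,0,0.28],[0,0,0.28],[0,0,0.28],[0,0,0.28],[0,0,0.28],[0,0,0.28],[0,0,0.28],[0,0,0.28],[0,0,0.28],[0,0,0.28],[0,0,0.28],[0,0,0.28]])

```text
time: 52.72
position: [0.4351, -0.2738, 0.3284]
orientation: [3.139, -0.001, -2.854]
force: [0.4, 0.2, -0.0]
grip_width: 0.0528
gripper_force: 0.0
```

Emit:
jog_arm(offset=[[-0.2,-0.9,0],[0,0,-0.8],[0,0,-0.7],[0,0,0],[0,0,0]], angular=[[0,0,0],[0,0,0],[0,0,0],[0,0,0],[0,0,0]])

```text
time: 53.35
position: [0.4258, -0.3176, 0.2559]
orientation: [-3.141, 0.0, -2.854]
force: [-1.2, 0.3, -0.0]
grip_width: 0.0527
gripper_force: 0.0
```

Run:
```python
from fit import *
d=snap("wrist","w13.png",alpha=1.6); t=snap("top","t13.png"); s=robot.state(); print(s["position"],s["orientation"])
t12=load("t12.png"); M["dock"]=[box(-.102,.102,.044,0,.006)]
g=t12["frame"].max(2); 
for th in(50,65,80): print("dock",*fitm(t12,M["dock"],(.424,-.317,.285),(g<th)))
# rectified view of torch plane z=.035 at 0.5mm/px from wrist
P=np.array([.424,-.317]); c,n=np.cos(.285),np.sin(.285)
L=[(-.11,-.06),(.11,-.06),(.11,.06),(-.11,.06)]
src=np.float32([proj(d,[P[0]+x*c-y*n,P[1]+x*n+y*c,.035])[0] for x,y in L]); 
H=cv2.getPerspectiveTransform(src,np.float32([(0,0),(660,0),(660,360),(0,360)]))
r=cv2.warpPerspective(d["frame"],H,(660,360)); cv2.imwrite("pics/c13.png",cv2.convertScaleAbs(r[:,:,::-1],alpha=1.5))
```

```text
[ 0.42596605 -0.31764475  0.25642179] [-3.13948541e+00  9.25121548e-04 -2.85400628e+00]
dock [ 0.4256 -0.3167  0.2917] 923.4 1092
dock [ 0.4248 -0.317   0.2839] 757.4 1260
dock [ 0.4236 -0.3176  0.276 ] 669.4 1429
```

View pics/c13.png

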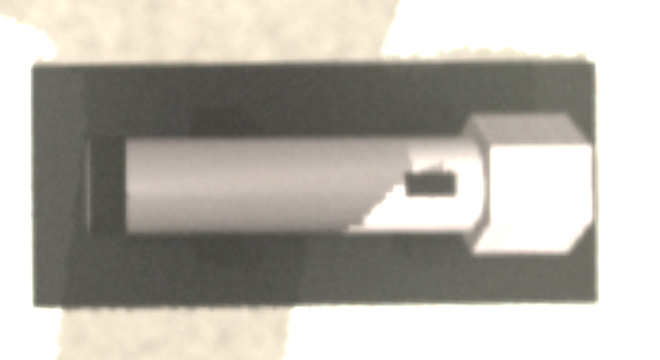

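The rectified view shows the torch in the dock, lens toward +x. The body runs from tail px 85, rows 137–233, with the head from 472. Its middle is at px (328,185), i.e. (0.423, -0.3155).

Emit:
jog_arm(offset=[[-0.06,0.04,-0.8],[0,0,-0.9],[0,0,-0.9],[0,0,-0.8],[0,0,-0.6],[0,0,-0.5],[0,0,-0.2],[0,0,0],[0,0,0]], angular=[[0,0,0],[0,0,0],[0,0,0],[0,0,0],[0,0,0],[0,0,0],[0,0,0],[0,0,0],[0,0,0]])

```text
time: 54.58
position: [0.4231, -0.3159, 0.0212]
orientation: [-3.14, 0.001, -2.854]
force: [-0.4, -0.3, 0.1]
grip_width: 0.0525
gripper_force: 0.0
```

Run:
```python
from rig import robot
s=robot.state(); print(s["position"],s["force"],s["moment"])
```

```text
[ 0.4230835  -0.31591664  0.02124083] [-0.44702298 -0.31761065  0.09680694] [ 0.06208985 -0.01078407 -0.01564539]
```

Emit:
jog_arm(offset=[[0,0,-0.09],[0,0,0]], angular=[[0,0,0],[0,0,0]])

```text
time: 54.82
position: [0.4226, -0.3154, 0.0157]
orientation: [-3.141, 0.0, -2.854]
force: [-0.5, -0.0, 0.2]
grip_width: 0.0532
gripper_force: 0.0
```

Emit:
jog_arm(offset=[[0,0,0],[0,0,0],[0,0,0],[0,0,0],[0,0,0]], angular=[[0,0,0],[0,0,0],[0,0,0],[0,0,0],[0,0,0]], jaw=-1, grip_force=45)

```text
time: 55.45
position: [0.4231, -0.3163, 0.016]
orientation: [-3.139, 0.001, -2.854]
force: [0.4, -5.2, 0.1]
grip_width: 0.03
gripper_force: 44.8
```

Run:
```python
from fit import *
def run(d,lo,rows):
    s=4;hsv=cv2.cvtColor(cv2.resize(cv2.GaussianBlur(d["frame"],(3,3),0),None,fx=s,fy=s),cv2.COLOR_RGB2HSV)
    mk=((hsv[...,1]>lo)&(hsv[...,0]<25)).astype(np.uint8)*255
    base=np.zeros_like(mk)
    for n,p,z in(("mat",(.4855,0,.158),0),("A",(.4955,.0018,.156),.004),("B",(.485,.0005,.156+np.pi),.042),("C",(.4855,0,.158),.078),("D",(.4885,.001,.153+np.pi),.1145)):
        base|=sil(d,M[n],p,s,z)
    roi=cv2.dilate(base|sil(d,M["cradle"],(.487,.0005,.155),s,.1475),np.ones((41,41)))>0; roi[rows*s:]=0
    f=lambda q:np.count_nonzero(cv2.absdiff(base|sil(d,M["cradle"],q,s,.1475),mk)*roi)/16
    x=np.array([.487,.0005,.155])
    for k in(1,-.5):
        r=minimize(f,x,method="Nelder-Mead",options=dict(initial_simplex=np.array([x]+[x+k*np.array(v) for v in np.diag([.006,.006,.05])]),xatol=1e-4,fatol=.05)); x=r.x
    return x.round(4),f([.487,.0005,.155]),r.fun
w=load("w9.png")
print(run(w,70,245),run(w,55,245))
t=load("t12.png"); print(run(t,55,400),run(t,70,400))
```

```text
(array([0.4928, 0.0024, 0.1711]), np.float64(226.5625), np.float64(181.25)) (array([0.4895, 0.002 , 0.1654]), np.float64(163.0), np.float64(92.0625))
(array([ 0.4936, -0.0142,  0.0476]), np.float64(89.25), np.float64(76.3125)) (array([0.487 , 0.0005, 0.205 ]), np.float64(69.875), np.float64(69.4375))
```

Emit:
jog_arm(offset=[[0,0,0.3],[0,0,0.8],[0,0,1],[0,0,1],[0,0,1],[0,0,1],[0,0,0.3],[0,0,0]], angular=[[0,0,0],[0,0,0],[0,0,0],[0,0,0],[0,0,0],[0,0,0],[0,0,0],[0,0,0]])

```text
time: 56.45
position: [0.4224, -0.3148, 0.2866]
orientation: [-3.141, 0.001, -2.854]
force: [0.2, 0.5, -2.4]
grip_width: 0.0303
gripper_force: 44.9
```

Emit:
jog_arm(offset=[[0.186,0.906,0],[0.186,0.906,0],[0.186,0.906,0],[0.186,0.906,0],[0.186,0.906,0],[0.186,0.906,0],[0.186,0.906,0],[0,0,0],[0,0,0]], angular=[[0,0,-0.264],[0,0,-0.264],[0,0,-0.264],[0,0,-0.264],[0,0,-0.264],[0,0,-0.264],[0,0,-0.264],[0,0,0],[0,0,0]])

```text
time: 57.58
position: [0.4871, 0.0016, 0.2847]
orientation: [3.141, -0.002, -2.983]
force: [-0.0, 0.0, -2.1]
grip_width: 0.0305
gripper_force: 44.9
```

Run:
```python
from fit import *
d=snap("wrist","w14.png",alpha=1.6); t=snap("top","t14.png"); s=robot.state(); print(s["position"],s["orientation"],s["force"],s["grip_width"],s["gripper_force"])
# torch axis trace in wrist image: bright low-saturation columns per row, above gripper
hsv=cv2.cvtColor(d["frame"],cv2.COLOR_RGB2HSV)
p=s["position"]; a=s["orientation"][2]+np.pi; u=np.array([np.cos(a),np.sin(a),0]); ax=p+[0,0,.019]
for x in(-.08,-.06,-.04,-.02):
    q=proj(d,ax+u*x)[0]; v=int(q[1]); row=hsv[v,240:400]; print(x,q.round(1)," ".join(f"{int(r[1])}/{int(r[2])}" for r in row[::8]))
```

```text
[0.48733859 0.00086074 0.28517807] [ 3.14127936e+00 -1.23754403e-03 -2.98447718e+00] [ 0.4953379   0.7658234  -2.32904342] 0.030273577979628163 44.88824397325516
-0.08 [316.2  93.3] 12/240 11/240 15/237 14/238 9/239 23/176 22/82 19/79 23/78 19/79 22/82 19/80 23/90 22/82 26/108 17/161 7/239 13/239 7/239 13/240
-0.06 [316.3 146. ] 37/166 36/168 34/171 37/172 35/167 36/162 25/124 28/153 26/177 26/198 27/219 23/224 22/224 24/221 27/210 22/183 13/239 14/239 10/239 12/239
-0.04 [316.4 194.1] 38/170 37/167 36/169 35/166 36/161 37/164 25/121 26/154 27/181 27/202 26/219 23/225 22/224 26/219 27/199 29/228 23/230 14/239 13/239 10/238
-0.02 [316.5 238.3] 14/237 9/237 15/238 12/238 12/237 12/237 26/116 28/127 25/131 24/139 27/141 25/133 25/124 28/117 25/93 38/220 33/223 32/224 34/226 33/224
```

Run:
```python
from fit import *
d=load("w14.png"); print([(v,int(d["frame"][v,320].max())) for v in range(66,130,3)])
p=np.array([.4873,.0009,.2852]); u=np.array([np.cos(.157),np.sin(.157),0])
for x in(-.09,-.085,-.08,-.075,-.067):print(x,proj(d,p+[0,0,.019]+u*x)[0],proj(d,p+[0,0,.035]+u*x)[0])
```

```text
[(66, 240), (69, 237), (72, 240), (75, 240), (78, 240), (81, 239), (84, 239), (87, 240), (90, 164), (93, 82), (96, 77), (99, 75), (102, 74), (105, 75), (108, 76), (111, 75), (114, 73), (117, 72), (120, 73), (123, 74), (126, 71), (129, 206)]
-0.09 [316.23837029  65.0047317 ] [315.73679641  57.34427975]
-0.085 [316.26488945  79.28145782] [315.77411193  73.87198418]
-0.08 [316.29079008  93.22519875] [315.81042799  89.95700766]
-0.075 [316.31609358 106.84746982] [315.8457842  105.61690043]
-0.067 [316.35538775 128.00169207] [315.90045069 129.82965458]
```

Emit:
jog_arm(offset=[[0.015,0,-0.6],[0,0,-0.6],[0,0,-0.4],[0,0,-0.2],[0,0,-0.05],[0,0,0],[0,0,0]], angular=[[0,0,0],[0,0,0],[0,0,0],[0,0,0],[0,0,0],[0,0,0],[0,0,0]])

```text
time: 58.55
position: [0.4887, 0.0016, 0.1938]
orientation: [-3.141, 0.001, -2.983]
force: [0.1, 0.9, -2.4]
grip_width: 0.0304
gripper_force: 44.9
```

Lower gently toward 0.1855, watching force.

Emit:
jog_arm(offset=[[0,0,-0.08],[0,0,-0.04],[0,0,0],[0,0,0]], angular=[[0,0,0],[0,0,0],[0,0,0],[0,0,0]])

```text
time: 59.05
position: [0.4885, 0.0017, 0.1872]
orientation: [-3.142, 0.0, -2.983]
force: [0.3, 1.0, -2.0]
grip_width: 0.0305
gripper_force: 44.9
```

Emit:
jog_arm(offset=[[0,0,-0.03],[0,0,0],[0,0,0]], angular=[[0,0,0],[0,0,0],[0,0,0]])

```text
time: 59.42
position: [0.4885, 0.0016, 0.1857]
orientation: [-3.141, 0.0, -2.983]
force: [0.3, -1.1, -1.6]
grip_width: 0.0306
gripper_force: 44.9
```

Emit:
jog_arm(offset=[[0,0,-0.03],[0,0,0],[0,0,0]], angular=[[0,0,0],[0,0,0],[0,0,0]])

```text
time: 59.8
position: [0.4889, 0.0014, 0.1852]
orientation: [-3.14, 0.002, -2.983]
force: [-1.5, -0.7, 7.4]
grip_width: 0.0302
gripper_force: 44.4
```

Emit:
jog_arm(offset=[[0,0,0],[0,0,0],[0,0,0],[0,0,0.2],[0,0,0.5],[0,0,0.8],[0,0,0.9],[0,0,0]], angular=[[0,0,0],[0,0,0],[0,0,0],[0,0,0],[0,0,0],[0,0,0],[0,0,0],[0,0,0]], jaw=0.2)

```text
time: 60.8
position: [0.4893, 0.0015, 0.3076]
orientation: [-3.139, 0.007, -2.983]
force: [-0.4, -1.0, -1.0]
grip_width: 0.0534
gripper_force: 0.0
```

Run:
```python
from fit import *
d=snap("wrist","w15.png",alpha=1.6); t=snap("top","t15.png"); sc=snap("scene","s15.png"); s=robot.state(); print(s["position"],s["orientation"])
f=d["frame"]; print([(v,int(f[v,320].max())) for v in range(90,150,3)])
u=np.array([np.cos(.157),np.sin(.157),0])
for x in(-.09,-.08,-.07):print(x,proj(d,np.array([.488,.001,.2205])+u*x)[0])
for v in(140,180,220): print(v,[int(c) for c in f[v,270:372:6].max(1)])
h=cv2.cvtColor(t["frame"],cv2.COLOR_RGB2HSV); m=(h[...,1]>70)&(h[...,0]<25)&(h[...,2]>75)
print("cover handle",*fitm(t,M["handle"],(.437,.310,.055),m,.005))
```

```text
[0.48803217 0.00178859 0.30335822] [ 3.14093370e+00 -1.48748188e-03 -2.98324790e+00]
[(90, 239), (93, 238), (96, 238), (99, 235), (102, 104), (105, 82), (108, 81), (111, 80), (114, 80), (117, 80), (120, 217), (123, 221), (126, 222), (129, 220), (132, 222), (135, 221), (138, 221), (141, 220), (144, 221), (147, 222)]
-0.09 [318.64805566  85.15074051]
-0.08 [318.65118921 100.16414379]
-0.07 [318.65424239 114.79246966]
140 [169, 167, 168, 136, 140, 120, 143, 183, 213, 223, 223, 199, 181, 213, 219, 238, 238]
180 [169, 160, 158, 136, 138, 130, 143, 184, 211, 223, 217, 191, 183, 216, 219, 220, 238]
220 [237, 236, 237, 236, 126, 114, 147, 190, 211, 222, 214, 179, 140, 217, 226, 228, 236]
cover handle [0.4366 0.3123 0.0645] 87.6 144
```

Emit:
jog_arm(offset=[[0,0,0.8],[-0.5,-0.8,0.5],[-0.5,-0.8,0],[-0.5,-0.8,0],[-0.5,-0.8,0],[0,0,0],[0,0,0],[0,0,0],[0,0,0],[0,0,0],[0,0,0],[0,0,0]], angular=[[0,0,0],[0,0,0],[0,0,0],[0,0,0],[0,0,0],[0,0,0],[0,0,0],[0,0,0],[0,0,0],[0,0,0],[0,0,0],[0,0,0]])

```text
time: 62.45
position: [0.3885, -0.1583, 0.3691]
orientation: [3.142, -0.0, -2.983]
force: [-1.1, 0.3, -0.1]
grip_width: 0.0528
gripper_force: 0.0
```

Run:
```python
from fit import *
t=snap("top","t16.png"); s=robot.state(); print(s["position"])
h=cv2.cvtColor(t["frame"],cv2.COLOR_RGB2HSV); m=(h[...,1]>70)&(h[...,0]<25)&(h[...,2]>75)
print("cover handle",*fitm(t,M["handle"],(.437,.310,.055),m,.005))
# torch in top view: low-saturation inside pile; print profile along expected axis
u=np.array([np.cos(.157),np.sin(.157),0]); n=np.array([-u[1],u[0],0])
for x in(-.09,-.085,-.075,-.06,0,.04,.06,.075,.085,.09):
    q=[proj(t,np.array([.488,.001,.2045])+u*x+n*y)[0].round().astype(int) for y in(-.03,-.012,0,.012,.03)]
    print(x,[tuple(int(c) for c in t["frame"][b,a]) for a,b in q])
# level check from the scene camera: torch top line ends
sc=snap("scene","s16.png"); 
for x in(-.08,-.04,0,.04):
    a,b=proj(sc,np.array([.488,.001,.2205])+u*x)[0].round().astype(int); print(x,(a,b),[int(v) for v in sc["frame"][b-6:b+8:2,a].max(1)])
```

```text
[ 0.38844563 -0.15829571  0.36914494]
cover handle [0.4354 0.3133 0.0091] 84.4 144
-0.09 [(159, 160, 152), (155, 160, 147), (159, 159, 151), (150, 158, 146), (155, 159, 149)]
-0.085 [(142, 123, 107), (142, 124, 102), (134, 120, 106), (138, 125, 112), (151, 148, 138)]
-0.075 [(137, 100, 70), (36, 34, 31), (43, 41, 36), (45, 44, 36), (149, 151, 140)]
-0.06 [(98, 77, 57), (66, 60, 60), (110, 99, 94), (116, 103, 98), (150, 152, 144)]
0 [(76, 60, 47), (75, 66, 63), (117, 106, 100), (113, 103, 94), (150, 137, 121)]
0.04 [(86, 68, 51), (71, 66, 61), (63, 59, 53), (110, 102, 98), (137, 124, 107)]
0.06 [(147, 135, 121), (81, 76, 71), (128, 118, 111), (117, 112, 103), (143, 132, 119)]
0.075 [(152, 142, 127), (82, 78, 74), (131, 123, 114), (142, 131, 126), (145, 137, 122)]
0.085 [(146, 136, 121), (131, 123, 107), (139, 129, 119), (149, 140, 123), (145, 134, 120)]
0.09 [(147, 134, 120), (141, 132, 117), (149, 142, 124), (145, 135, 119), (140, 128, 116)]
-0.08 (np.int64(352), np.int64(148)) [47, 47, 48, 36, 45, 106, 105]
-0.04 (np.int64(354), np.int64(155)) [28, 92, 126, 122, 116, 111, 107]
0 (np.int64(356), np.int64(162)) [132, 130, 129, 124, 119, 98, 57]
0.04 (np.int64(359), np.int64(170)) [140, 100, 31, 85, 132, 135, 132]
```

```bash
python3 -c "
from rig import robot
print(robot.hand_in())"
```

```text
the job is handed in; nothing more can be done
None
```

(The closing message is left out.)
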